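Refill the tape spindles on the bathroom shelf

TASK

Refill the two tape spindles. First take off every empty core left on a spindle and put it in the steel waste bowl; then slide all the fresh tape rolls lying on the shelf down onto the spindles, fully home, each colour on the spindle where the core of that colour stood (if one spindle was bare at the start, it is for the other colour). Leave everything else on the shelf where it is.

Things in the scene. Friction and masses are not known exactly. Their poses are not given: they have to be found in the camera images.
- blue1: a fresh roll of blue sports tape with a pale liner at its bore: a rigid ring of outer diameter 52 mm, bore 20 mm, height 18 mm, 40 g, lying flat on the glass. Origin at its centre (9 mm above its underside), z is its axis. Either face may be up. May be absent
- blue2: a fresh roll of blue sports tape with a pale liner at its bore: a rigid ring of outer diameter 52 mm, bore 20 mm, height 18 mm, 40 g, lying flat on the glass. Origin at its centre (9 mm above its underside), z is its axis. Either face may be up. May be absent
- blue3: a fresh roll of blue sports tape with a pale liner at its bore: a rigid ring of outer diameter 52 mm, bore 20 mm, height 18 mm, 40 g, lying flat on the glass. Origin at its centre (9 mm above its underside), z is its axis. Either face may be up. May be absent
- skin1: a fresh roll of skin-coloured (tan) sports tape with a pale liner at its bore: a rigid ring of outer diameter 52 mm, bore 20 mm, height 18 mm, 40 g, lying flat on the glass. Origin at its centre (9 mm above its underside), z is its axis. Either face may be up. May be absent
- skin2: a fresh roll of skin-coloured (tan) sports tape with a pale liner at its bore: a rigid ring of outer diameter 52 mm, bore 20 mm, height 18 mm, 40 g, lying flat on the glass. Origin at its centre (9 mm above its underside), z is its axis. Either face may be up. May be absent
- skin3: a fresh roll of skin-coloured (tan) sports tape with a pale liner at its bore: a rigid ring of outer diameter 52 mm, bore 20 mm, height 18 mm, 40 g, lying flat on the glass. Origin at its centre (9 mm above its underside), z is its axis. Either face may be up. May be absent
- core_blue: an empty blue plastic core, a short bare tube of outer diameter 32 mm, bore 20 mm, height 18 mm, 15 g, standing on a spindle at the start. Origin at its centre, z is its axis. May be absent
- core_skin: an empty skin-coloured (tan) plastic core, a short bare tube of outer diameter 32 mm, bore 20 mm, height 18 mm, 15 g, standing on a spindle at the start. Origin at its centre, z is its axis. May be absent
- stand_a: the stand for the blue tape: the one with the blue core at the start, or bare if there is no blue core. Both stands look alike and are fixed: a round white foot, diameter 64, height 12 mm, with a central upright steel spindle, diameter 15 mm, tip (tapered over its last 8 mm) 74 mm above the shelf; takes up to three stacked rolls. Origin under the centre of the foot, z up
- stand_b: the stand for the skin-coloured tape: the one with the skin-coloured core at the start, or bare if there is none. Both stands look alike and are fixed: a round white foot, diameter 64, height 12 mm, with a central upright steel spindle, diameter 15 mm, tip (tapered over its last 8 mm) 74 mm above the shelf; takes up to three stacked rolls. Origin under the centre of the foot, z up
- bowl: round stainless steel waste bowl, fixed, open at the top: outer diameter 140 mm at the rim and 112 mm at the foot, height 60 mm, wall 3 mm, inner floor 4 mm up. Origin in the middle of its underside
- aerosol: bystander: silver aerosol can with a grey clip-on lid, diameter 48 mm, height 173 mm. Origin under its centre
- aftershave: bystander: brown glass aftershave bottle, 35 x 55 mm, height 115 mm. Origin under its centre
- mirror: bystander: folded red plastic hand mirror lying flat, 65 (x) x 85 (y) x 14 mm. Origin under its centre
- cup: bystander: stainless steel cup with tweezers in it, diameter 68 mm, height 85 mm (tweezers to 120 mm). Origin under its centre
- jar: bystander: small blue cream jar with a white cap, diameter 44 mm, height 42 mm. Origin under its centre
- comb: bystander: black comb lying flat, 30 (x) x 90 (y) x 6 mm. Origin under its centre
Not all that is in view belongs to the job. Leave any pink or yellow look-alike of the skin3 alone.

How it is judged:
On the way, in this order (a step that is already met when the one before it is completed fails the run):
1. every empty core is in the waste bowl (horizontal distance between each of core_blue, core_skin and bowl below 0.062 m and z of each of core_blue, core_skin in the frame of bowl below 0.055 m), for 0.2 s.
2. after that, every fresh roll is home on the spindle of its colour (horizontal distance between each of blue1, blue2, blue3 and stand_a below 0.005 m and z of blue1 in the frame of stand_a between 0.018 and 0.06 m and angle between the z axis of each of blue1, blue2, blue3 and the z axis of stand_a, either way round below 0.08 rad and z of blue2 in the frame of stand_a between 0.018 and 0.06 m and z of blue3 in the frame of stand_a between 0.018 and 0.06 m and horizontal distance between each of skin1, skin2, skin3 and stand_b below 0.005 m and z of skin1 in the frame of stand_b between 0.018 and 0.06 m and angle between the z axis of each of skin1, skin2, skin3 and the z axis of stand_b, either way round below 0.08 rad and z of skin2 in the frame of stand_b between 0.018 and 0.06 m and z of skin3 in the frame of stand_b between 0.018 and 0.06 m and z of any of blue1, blue2, blue3 in the frame of stand_a below 0.024 m and z of any of skin1, skin2, skin3 in the frame of stand_b below 0.024 m), for 0.2 s.
At the end, for the whole second after the job is handed in: every core lies in the bowl (within 62 mm of its axis, centre below 55 mm); every roll is on its colour's spindle, within 5 mm of the axis and 0.08 rad of level, centre 18 to 60 mm above the shelf, each colour's lowest roll on the foot (centre below 24 mm); all released, at rest (all of step 1 and all of step 2 and linear speed of each of blue1, blue2, blue3, skin1, skin2, skin3, core_blue, core_skin below 0.02 m/s); the robot touches nothing.
It fails at once if a bystander is pushed more than 50 mm away (distance of any of aerosol, aftershave, mirror, cup, jar, comb from where it was at the start of the episode above 0.05 m).
It fails at once if a bystander is knocked over (0.6 rad) (angle between any of aerosol, aftershave, mirror, cup, jar, comb's own z axis and vertical above 0.6 rad).
Of core_blue, core_skin only 1 to 2 are there at a start; the rules pass over those that are not, and their reading is None.
Of blue1, blue2, blue3, skin1, skin2, skin3 only 4 to 6 are there at a start; the rules pass over those that are not, and their reading is None.
At some moment in a run one of blue1, blue2, blue3, skin1, skin2, skin3 may be knocked a few centimetres aside while the robot is not near it.
Once in a run the grip may slacken for a moment while it holds something.
It also fails if it takes over 210 s, if anything falls off the work surface, if the arm or the gripper's body presses on something with over 40 N, if the wrist force passes 120 N, or if a joint passes its speed limit or range.

ROBOT

A 6-joint arm with a two-finger parallel gripper is mounted at the origin on the work surface. World frame = base frame: x ahead of the robot, y to its left, z up, the work surface at z = 0. Lengths are in m, angles in rad, forces in N, time in s.
With the tool pointing down it reaches from about 0.25 to 0.775 m from the base axis. Payload 4 kg.
Tool frame: the origin (TCP) lies on the centre line of the jaws, within the pads' length; the fingertips stand 8 mm ahead of it and the grasp point (between the pads) lies 11 mm behind it; z points along the fingers, y is the direction in which the jaws open and shut (so a half turn about z gives the same grasp; the last joint's range is limited). The gripper opens to 94 mm and grips with 3 to 60 N. Pads are 16 mm wide; open, the fingers measure 119 mm over their backs; the gripper's body (75 mm by 177 mm) begins 78 mm behind the grasp point.
Start: joints at [1.055, 0.087, 1.371, -0, 1.684, -0.103], TCP at [0.221, 0.504, 0.214] pointing down, gripper open.
Joint ranges: [-3.1, 3.1], [-0.76, 2.03], [0.27, 2.55], [-1.08, 4.22], [0.17, 2.65], [-2.57, 2.57]. Speed limits (rad/s): [2.79, 2.79, 3.14, 3.14, 3.14, 3.14].

INTERFACE

Orientations are given as [roll, pitch, yaw] about the fixed x, y, z axes, in that order (R = Rz(yaw) Ry(pitch) Rx(roll)).
In Python, from bench import * gives the robot as it stands.
- The arm moves only by the tool step_arm, never from a script. Its argument "steps" is a list of rows, each an object of numbers: "jaw": the opening, from 0 (shut) to 1 (fully open); "tx", "ty", "tz": the shift along the tool's x, y, z in m; "ax", "ay", "az": the turn, a rotation vector about the tool's x, y, z in rad. In form: [{"jaw": .., "tx": .., "ty": .., "tz": .., "ax": .., "ay": .., "az": ..}, ...]. A call has 1 to 8 rows; each row is the pose to reach, as a shift and turn from the pose measured when the call began, along the tool's axes at that moment; what a row does not reach only later rows make up. A row lasts 1/10 s, in which the tool goes at most 50 mm and 8.59 degrees, less where a joint would pass 70% of its speed; a pose out of reach is approached as far as the arm can. A call with a gripper value outside its range is refused whole. The fingers move at their own pace and stop on an object; the grip force is fixed at half the most. Time passes only in rows, so rows that repeat a pose let the fingers close. It gives the time, the measured TCP pose, the force and the opening at its end, in the units of the state.
- get_obs(): the state, without advancing time (a new reading comes with each control period).
- snapshot(name): name is "scene" or "top" or "wrist"; returns (picture, depth): 384x512x3 uint8, red, green, blue; 384x512 float32, m along the optical axis (not along the pixel's ray), 0 where there is no reading.
- camera_model(name): a dict with "intrinsics" (3x3 intrinsics, pixels), "origin" and "orientation" of the camera in the world. Camera axes: x right, y down, z forward; pixel columns grow to the right and rows downward; lengths in m; the calibration is good to about 2 mm. The wrist camera is an equidistant fisheye: a pixel r from the principal point sees the ray r / f radians off the axis. A picture is of the moment at which its call begins: read the wrist's pose just before it. camera_model takes no time and is no camera call; for the wrist camera it gives the pose at the moment of the call.
- close_job(): hands the job in, once; it reports no verdict.
Trained networks look in the newest picture that a camera, given by its name, has taken for a name from the list of things; names that differ only in an ending like _2 or _b are one class to them, and where a whole thing is asked for, a point or a joint stands for the part that bears it (a point fixed in the world has none). Each returns a list of dicts, best first, with "confidence" (0 to 1); they miss things now and then, are a little off and sometimes report something else, mostly with a low value. They report only what shows in the picture. A call takes as long as a camera call. They do not tell look-alikes from the thing itself.
- silhouettes(camera, query): "pixels" (384x512 bool, what is visible of it) and "rect" ([left, top, right, bottom] in pixels, round what is visible of it).
The state is a dict: "time": time; "joint_positions": joint angles; "qvel": joint speeds; "joint_torque": joint torques, N m; "tool_pos": TCP position; "ee_rot": TCP orientation; "wrist_force": force on the tool from outside, world axes, zero at the start; "wrist_torque": the same for the moment, N m; "width": finger opening in m.
Only numpy, scipy, OpenCV 4.12 (cv2) and the standard library are available. Lean on these libraries where they do the work, as an engineer would, in place of code of your own. Each camera call takes 0.05 s, during which the arm holds its last target. There are 200 camera calls.

## Working session

There is one attempt and no reset: what is moved stays moved. The work goes in short steps, Python scripts to look and compute and a tool call to move; the robot and the scene stay as the last step left them, time stands still between calls to the robot, and variables do not carry over. Pictures are saved under pics/ and viewed, about 12 in all and at most 16, crops included, and the job is handed in when it is done.

Besides the shell and the picture viewer there is one more tool, called as name(argument=value, ...) on one line, values as JSON. step_arm: Moves the arm, as the interface text tells. Its arguments: {"type":"object","properties":{"steps":{"type":"array"}},"required":["steps"]}

```bash
ls; mkdir -p pics; python3 - <<'E'
from bench import *
import cv2
print(get_obs())
for n in ["scene","top","wrist"]:
    p,d=snapshot(n); cv2.imwrite(f"pics/{n}0.png",p[:,:,::-1]); print(n,camera_model(n))
E
```

```text
pics
{'time': 0.0, 'joint_positions': array([ 1.05490622e+00,  8.79498875e-02,  1.37224817e+00,  2.38852346e-05,
        1.68358479e+00, -1.03103236e-01]), 'qvel': array([-0.00119127,  0.00055774, -0.0005617 ,  0.00066816, -0.00045825,
        0.00017727]), 'joint_torque': array([ 7.98518213e-04, -3.40178132e+01, -3.02431798e+01,  7.19336816e-02,
        3.29014950e-02, -1.55703688e-04]), 'tool_pos': array([0.22037694, 0.5033432 , 0.21231004]), 'ee_rot': array([-3.13941653e+00, -2.49029222e-04,  2.72880817e+00]), 'wrist_force': array([-0.94237553, -0.25150521,  0.51098097]), 'wrist_torque': array([-0.06278645, -0.01531379,  0.01365966]), 'width': 0.09410239897529551}
scene {'intrinsics': array([[409.10869849,   0.        , 251.87389362],
       [  0.        , 409.10869849, 192.0590977 ],
       [  0.        ,   0.        ,   1.        ]]), 'origin': array([0.97492699, 0.7077935 , 0.76470106]), 'orientation': array([-2.2875154 , -0.00642139,  2.62615642])}
top {'intrinsics': array([[462.91854563,   0.        , 256.7103122 ],
       [  0.        , 462.91854563, 190.31526995],
       [  0.        ,   0.        ,   1.        ]]), 'origin': array([0.42515446, 0.01968334, 1.2255344 ]), 'orientation': array([-3.01080263e+00,  1.59268349e-03, -1.58338456e+00])}
wrist {'intrinsics': array([[297.31863964,   0.        , 253.34156515],
       [  0.        , 297.31863964, 193.78639285],
       [  0.        ,   0.        ,   1.        ]]), 'origin': array([0.16025185, 0.53061535, 0.38284544]), 'orientation': array([2.90970742e+00, 2.42796834e-03, 1.15725461e+00])}
```

View pics/top0.png

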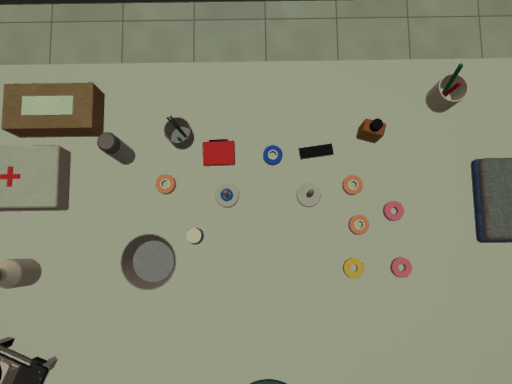

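View pics/scene0.png

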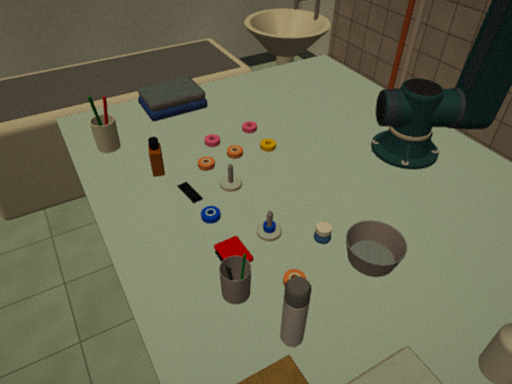

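The top view shows a blue core on the left spindle (227,195) and a bare spindle at (309,195). There is a blue roll at (272,155) and orange/tan rings at (166,184), (353,185) and (359,225). Pink and yellow look-alikes are at (394,211), (402,267) and (354,268), and the bowl is at (150,262). Next I'll measure these.

```bash
cat > h.py <<'E'
from bench import *
import numpy as np, cv2
from scipy.spatial.transform import Rotation as R
def rays(cm,uv):
    uv=np.atleast_2d(np.asarray(uv,float)); K=cm["intrinsics"]
    a=(uv-[K[0,2],K[1,2]])/K[0,0]
    return a
def onplane(cam,uv,z,cm=None):
    "world xy(z) of pixels uv on the plane z"
    cm=cm or camera_model(cam); a=rays(cm,uv)
    if cam=="wrist":
        r=np.linalg.norm(a,axis=1,keepdims=True); d=np.c_[a*np.sinc(r/np.pi),np.cos(r)]
    else: d=np.c_[a,np.ones(len(a))]
    d=R.from_euler("xyz",cm["orientation"]).apply(d); o=cm["origin"]
    return o+d*((z-o[2])/d[:,2:])
def cloud(cam,depth,cm=None):
    cm=cm or camera_model(cam); v,u=np.mgrid[:384,:512]; a=rays(cm,np.c_[u.ravel(),v.ravel()])
    d=np.c_[a,np.ones(len(a))]
    if cam=="wrist":
        r=np.linalg.norm(a,axis=1,keepdims=True); d=np.c_[a*np.sinc(r/np.pi)/np.cos(r),np.ones(len(a))]
    p=cm["origin"]+R.from_euler("xyz",cm["orientation"]).apply(d*depth.reshape(-1,1))
    p[depth.ravel()==0]=np.nan
    return p.reshape(384,512,3)
def go(x,y,z,yaw=None):
    "shift and turn (tool axes) to reach world x,y,z pointing down with yaw"
    o=get_obs(); T=R.from_euler("xyz",o["ee_rot"]); yaw=o["ee_rot"][2] if yaw is None else yaw
    s=T.inv().apply(np.array([x,y,z])-o["tool_pos"]); w=(T.inv()*R.from_euler("xyz",[np.pi,0,yaw])).as_rotvec()
    print("t",s.round(4),"a",w.round(3),"from",o["tool_pos"].round(4),o["ee_rot"].round(3),"w",round(o["width"],4),"t",round(o["time"],2),"j",o["joint_positions"].round(2))
def circ(pts,r=None):
    from scipy.optimize import least_squares
    c0=np.nanmedian(pts,0)
    f=lambda p:np.hypot(*(pts-p[:2]).T)-(r or p[2])
    return least_squares(f,[*c0,r or .02],loss="soft_l1",f_scale=.002).x
E
python3 - <<'E'
from h import *
p,d=snapshot("top"); P=cloud("top",d)
hsv=cv2.cvtColor(p,cv2.COLOR_RGB2HSV)
for (u,v) in [(166,184),(353,185),(359,225),(354,268),(394,211),(402,267),(272,155),(227,195)]:
    m=np.zeros((384,512),bool); m[v-14:v+15,u-14:u+15]=1
    m&=(hsv[...,1]>110)
    ys,xs=np.nonzero(m)
    h=np.median(hsv[m],0)
    cnt,_=cv2.findContours(m.astype(np.uint8),cv2.RETR_EXTERNAL,cv2.CHAIN_APPROX_NONE); c=max(cnt,key=cv2.contourArea).reshape(-1,2)
    w=onplane("top",c,.014)[:,:2]; q=circ(w); 
    print((u,v),m.sum(),h,"circle",q.round(4),"z",np.nanpercentile(P[m][:,2],[10,50,90]).round(4))
for q in ["bowl","stand_a","blue1","skin1","core_blue","core_skin","aerosol","cup","jar","mirror","comb","aftershave"]:
    for s in silhouettes("top",q):
        m=s["pixels"]; pt=P[m]; ok=pt[:,2]>.003
        print(q,round(s["confidence"],2),s["rect"],pt[ok].shape,np.nanmedian(pt,0).round(3),np.nanmax(pt[:,2]).round(3))
# depth scan of tall things
for (u,v) in [(227,195),(309,195)]:
    sub=P[v-25:v+15,u-25:u+26].reshape(-1,3); s=sub[sub[:,2]>.04]; print(len(s),s.min(0) if len(s) else 0,s.max(0) if len(s) else 0)
    f=sub[(sub[:,2]>.008)&(sub[:,2]<.016)]; print("foot",len(f),(f.min(0)+f.max(0))/2, f.max(0)-f.min(0))
cv2.imwrite("pics/crop.png",cv2.resize(p[130:290,130:430,::-1],None,fx=2.6,fy=2.6,interpolation=cv2.INTER_CUBIC))
go(.4,0,.2)
E
```

```text
(166, 184) 203 [ 13. 138. 167.] circle [0.605  0.2613 0.0244] z [0.013  0.0166 0.02  ]
(353, 185) 197 [ 12. 140. 167.] circle [ 0.5966 -0.2328  0.0241] z [0.0139 0.017  0.0199]
(359, 225) 208 [ 12. 139. 167.] circle [ 0.4919 -0.245   0.0244] z [0.0139 0.017  0.0199]
(354, 268) 284 [ 23. 164. 169.] circle [ 0.3803 -0.2265  0.0249] z [0.013  0.0169 0.0201]
(394, 211) 185 [177. 111. 166.] circle [ 0.5266 -0.3376  0.0231] z [0.0144 0.0169 0.0199]
(402, 267) 172 [177. 111. 166.] circle [ 0.3803 -0.3508  0.0228] z [0.0141 0.0173 0.0204]
(272, 155) 184 [109. 189. 126.] circle [ 0.6802 -0.0232  0.0238] z [0.014  0.0169 0.0201]
(227, 195) 51 [109. 169. 122.] circle [0.576  0.1006 0.013 ] z [0.0254 0.0294 0.0329]
bowl 0.79 [119.3, 235.3, 178.3, 289.4] (1727, 3) [0.403 0.304 0.006] 0.065
stand_a 0.81 [215.4, 186.7, 236.8, 207.7] (399, 3) [0.571 0.098 0.011] 0.076
stand_a 0.79 [297.2, 187.0, 320.8, 208.2] (443, 3) [ 0.57  -0.113  0.011] 0.074
stand_a 0.27 [299.1, 141.6, 330.8, 159.5] (277, 3) [ 0.69  -0.141  0.005] 0.013
blue1 0.59 [262.0, 146.1, 280.2, 163.7] (257, 3) [ 0.678 -0.022  0.017] 0.0
[... 751 characters left out ...]
041] 0.114
mirror 0.7 [200.3, 137.9, 232.6, 163.9] (771, 3) [0.686 0.122 0.013] 0.023
comb 0.56 [298.4, 145.3, 332.8, 159.2] (275, 3) [ 0.69  -0.139  0.005] 0.013
aftershave 0.9 [357.9, 118.6, 387.8, 145.5] (512, 3) [ 0.726 -0.273  0.082] 0.121
36 [0.56660798 0.09268919 0.04124717] [0.57978638 0.10751118 0.07647055]
foot 289 [0.57249528 0.09970564 0.01198888] [0.06153013 0.06108614 0.00794669]
34 [ 0.56450684 -0.12224525  0.04326548] [ 0.57694542 -0.10879604  0.07449558]
foot 358 [ 0.57199223 -0.11709687  0.01197775] [0.06143269 0.0613941  0.00783949]
t [-0.3664 -0.3896  0.0135] a [0. 0. 0.] from [0.2207 0.5038 0.2135] [3.141 0.    2.729] w 0.094 t 0.8 j [ 1.05  0.09  1.37 -0.    1.68 -0.1 ]
```

View pics/crop.png

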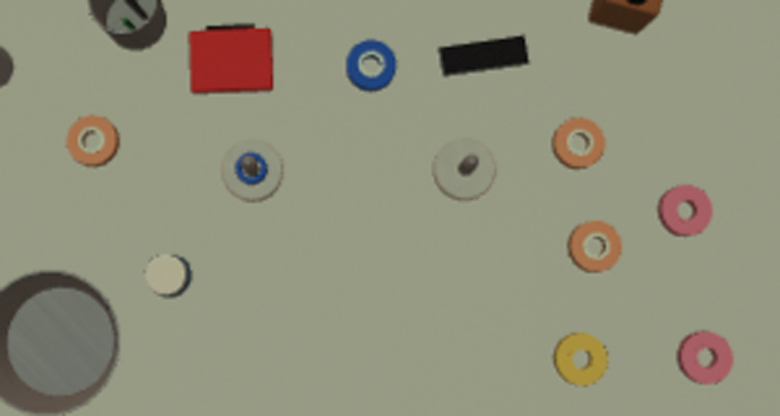

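Rolls with a pale liner: one blue, three tan. The pink and yellow rings have no liner. The blue core is on stand_a, so the bare stand at (0.572,-0.116) is stand_b. Next I'll move above the core.

```bash
python3 - <<'E'
from h import *
go(.5725,.0995,.17,1.70)
E
```

```text
t [-0.4845 -0.2292  0.0435] a [ 0.    -0.     1.029] from [0.2207 0.5038 0.2135] [3.141 0.    2.729] w 0.094 t 0.8 j [ 1.05  0.09  1.37 -0.    1.68 -0.1 ]
```

step_arm(steps=[{"jaw":0.7,"tx":-0.05,"ty":-0.024,"tz":0.0,"az":0.14},{"jaw":0.7,"tx":-0.12,"ty":-0.06,"tz":0.0,"az":0.3},{"jaw":0.7,"tx":-0.4845,"ty":-0.229,"tz":0.0435,"az":1.029},{"jaw":0.7,"tx":-0.4845,"ty":-0.229,"tz":0.0435,"az":1.029},{"jaw":0.7,"tx":-0.4845,"ty":-0.229,"tz":0.0435,"az":1.029},{"jaw":0.7,"tx":-0.4845,"ty":-0.229,"tz":0.0435,"az":1.029},{"jaw":0.7,"tx":-0.4845,"ty":-0.229,"tz":0.0435,"az":1.029},{"jaw":0.7,"tx":-0.4845,"ty":-0.229,"tz":0.0435,"az":1.029}])

```text
invalid input
```

step_arm(steps=[{"jaw":0.7,"tx":-0.0},{"jaw":0.7,"tx":-0.0}])

```text
invalid input
```

```bash
python3 - <<'E'
from h import *
go(.5725,.0995,.17,1.70)
p,d=snapshot("wrist"); cv2.imwrite("pics/w1.png",p[:,:,::-1])
E
```

```text
t [-0.4845 -0.2292  0.0435] a [ 0.    -0.     1.029] from [0.2207 0.5038 0.2135] [3.141 0.    2.729] w 0.094 t 0.8 j [ 1.05  0.09  1.37 -0.    1.68 -0.1 ]
```

View pics/w1.png

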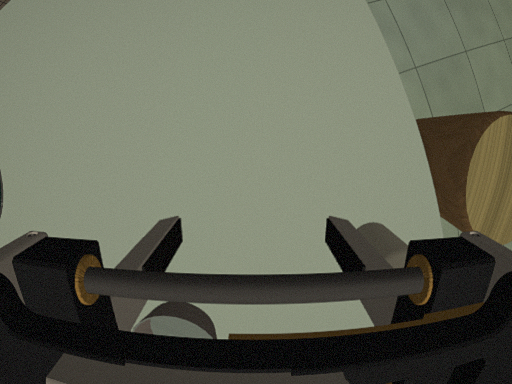

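The call was refused because every row needs all seven keys. The wrist view (still at the start pose) shows only empty shelf between the fingers, with tips at (170,220) and (335,220).

step_arm(steps=[{"jaw":0.7,"tx":-0.05,"ty":-0.024,"tz":0,"ax":0,"ay":0,"az":0.14},{"jaw":0.7,"tx":-0.12,"ty":-0.06,"tz":0,"ax":0,"ay":0,"az":0.3},{"jaw":0.7,"tx":-0.4845,"ty":-0.229,"tz":0.0435,"ax":0,"ay":0,"az":1.029},{"jaw":0.7,"tx":-0.4845,"ty":-0.229,"tz":0.0435,"ax":0,"ay":0,"az":1.029},{"jaw":0.7,"tx":-0.4845,"ty":-0.229,"tz":0.0435,"ax":0,"ay":0,"az":1.029},{"jaw":0.7,"tx":-0.4845,"ty":-0.229,"tz":0.0435,"ax":0,"ay":0,"az":1.029},{"jaw":0.7,"tx":-0.4845,"ty":-0.229,"tz":0.0435,"ax":0,"ay":0,"az":1.029},{"jaw":0.7,"tx":-0.4845,"ty":-0.229,"tz":0.0435,"ax":0,"ay":0,"az":1.029}])

```text
time: 1.65
tool_pos: [0.483, 0.2012, 0.1838]
ee_rot: [3.141, -0.0, 1.697]
wrist_force: [0.4, 0.2, 0.0]
width: 0.0657
```

```bash
python3 - <<'E'
from h import *
go(.5725,.0995,.17,1.70)
E
```

```text
t [-0.1122  0.0759  0.0139] a [ 0.001 -0.    -0.003] from [0.483  0.2012 0.1838] [ 3.141 -0.     1.697] w 0.0657 t 1.65 j [0.29 0.03 1.48 0.   1.62 0.16]
```

step_arm(steps=[{"jaw":0.7,"tx":-0.112,"ty":0.076,"tz":0.014,"ax":0,"ay":0,"az":0},{"jaw":0.7,"tx":-0.112,"ty":0.076,"tz":0.014,"ax":0,"ay":0,"az":0},{"jaw":0.7,"tx":-0.112,"ty":0.076,"tz":0.014,"ax":0,"ay":0,"az":0},{"jaw":0.7,"tx":-0.112,"ty":0.076,"tz":0.014,"ax":0,"ay":0,"az":0},{"jaw":0.7,"tx":-0.112,"ty":0.076,"tz":0.014,"ax":0,"ay":0,"az":0},{"jaw":0.7,"tx":-0.112,"ty":0.076,"tz":0.014,"ax":0,"ay":0,"az":0}])

```text
time: 2.25
tool_pos: [0.572, 0.1007, 0.1701]
ee_rot: [3.141, -0.001, 1.699]
wrist_force: [-0.5, 0.2, 0.1]
width: 0.0658
```

```bash
python3 - <<'E'
from h import *
go(.5725,.0995,.17,1.70)
cm=camera_model("wrist"); p,d=snapshot("wrist"); cv2.imwrite("pics/w2.png",p[:,:,::-1]); np.savez("w2",p=p,d=d)
P=cloud("wrist",d,cm)
for c in [(.5725,.0995),(.572,-.116)]:
    n=np.hypot(P[...,0]-c[0],P[...,1]-c[1])<.05
    for a,b in [(.009,.015),(.026,.034),(.04,.065),(.07,.08)]:
        m=n&(P[...,2]>a)&(P[...,2]<b)
        if m.sum(): q=P[m]; print(c,a,m.sum(),((q.max(0)+q.min(0))/2).round(4),(q.max(0)-q.min(0)).round(4))
E
```

```text
t [-0.0013  0.0003  0.0001] a [ 0.001 -0.001 -0.001] from [0.572  0.1007 0.1701] [ 3.141e+00 -1.000e-03  1.699e+00] w 0.0658 t 2.25 j [ 0.08  0.17  1.37  0.    1.61 -0.05]
(0.5725, 0.0995) 0.009 1663 [0.5741 0.1012 0.012 ] [0.0629 0.0632 0.006 ]
(0.5725, 0.0995) 0.026 335 [0.5742 0.1017 0.0293] [0.031  0.03   0.0065]
(0.5725, 0.0995) 0.04 86 [0.5739 0.1008 0.0526] [0.0143 0.0152 0.0248]
(0.5725, 0.0995) 0.07 74 [0.5739 0.101  0.0723] [0.0094 0.0086 0.0045]
(0.572, -0.116) 0.009 577 [ 0.5715 -0.0998  0.0116] [0.063  0.0315 0.0051]
```

View pics/w2.png

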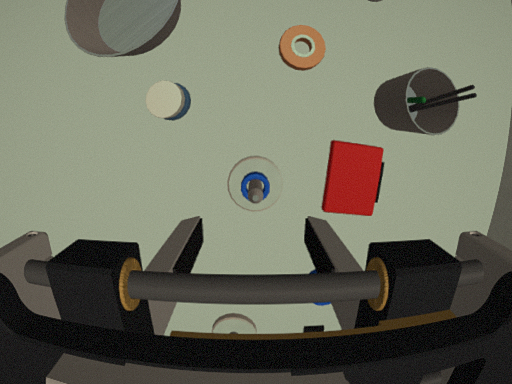

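Wrist view: the blue core is on the spindle at (256,185), midway between the fingers. Depth puts the stand at (0.574,0.101), within 2 mm of the top camera. Next I'll descend and grip it.

step_arm(steps=[{"jaw":0.7,"tx":-0.0005,"ty":0.0015,"tz":0.05,"ax":0,"ay":0,"az":0},{"jaw":0.7,"tx":-0.0005,"ty":0.0015,"tz":0.1,"ax":0,"ay":0,"az":0},{"jaw":0.7,"tx":-0.0005,"ty":0.0015,"tz":0.13,"ax":0,"ay":0,"az":0},{"jaw":0.7,"tx":-0.0005,"ty":0.0015,"tz":0.146,"ax":0,"ay":0,"az":0},{"jaw":0.7,"tx":-0.0005,"ty":0.0015,"tz":0.146,"ax":0,"ay":0,"az":0},{"jaw":0.3,"tx":-0.0005,"ty":0.0015,"tz":0.146,"ax":0,"ay":0,"az":0},{"jaw":0.3,"tx":-0.0005,"ty":0.0015,"tz":0.146,"ax":0,"ay":0,"az":0},{"jaw":0.1,"tx":-0.0005,"ty":0.0015,"tz":0.146,"ax":0,"ay":0,"az":0}])

```text
time: 3.1
tool_pos: [0.5747, 0.1013, 0.0262]
ee_rot: [3.137, -0.001, 1.7]
wrist_force: [0.1, -0.5, 0.4]
width: 0.0452
```

step_arm(steps=[{"jaw":0.1,"tx":0,"ty":0,"tz":0,"ax":0,"ay":0,"az":0},{"jaw":0.1,"tx":0,"ty":0,"tz":0,"ax":0,"ay":0,"az":0},{"jaw":0.1,"tx":0,"ty":0,"tz":0,"ax":0,"ay":0,"az":0}])

```text
time: 3.4
tool_pos: [0.5754, 0.1013, 0.0274]
ee_rot: [3.135, -0.001, 1.7]
wrist_force: [-0.6, 0.7, 4.8]
width: 0.0307
```

step_arm(steps=[{"jaw":0.1,"tx":0,"ty":0,"tz":-0.02,"ax":0,"ay":0,"az":0},{"jaw":0.1,"tx":0,"ty":0,"tz":-0.05,"ax":0,"ay":0,"az":0},{"jaw":0.1,"tx":0,"ty":0,"tz":-0.09,"ax":0,"ay":0,"az":0},{"jaw":0.1,"tx":0,"ty":0,"tz":-0.13,"ax":0,"ay":0,"az":0},{"jaw":0.1,"tx":0,"ty":0,"tz":-0.14,"ax":0,"ay":0,"az":0}])

```text
time: 3.9
tool_pos: [0.5771, 0.1012, 0.1732]
ee_rot: [3.125, -0.0, 1.699]
wrist_force: [1.2, 0.1, 0.3]
width: 0.0308
```

```bash
python3 - <<'E'
from h import *
p,d=snapshot("top"); P=cloud("top",d)
n=(np.hypot(P[...,0]-.4,P[...,1]-.3)<.1)&(P[...,2]>.055)&(P[...,2]<.068)
print(n.sum(),circ(P[n][:,:2],.0685),circ(P[n][:,:2]))
b=circ(P[n][:,:2],.0685); go(b[0],b[1],.1,1.9)
E
```

```text
221 [0.40361561 0.29273591 0.0685    ] [0.40351852 0.29323704 0.0675167 ]
t [ 0.2121 -0.1483  0.0704] a [ 0.015  0.001 -0.201] from [0.5768 0.1012 0.1726] [ 3.126 -0.     1.699] w 0.0311 t 3.95 j [ 0.08  0.17  1.36  0.    1.6  -0.05]
```

step_arm(steps=[{"jaw":0.1,"tx":0.212,"ty":-0.148,"tz":0.0,"ax":0.015,"ay":0,"az":-0.2},{"jaw":0.1,"tx":0.212,"ty":-0.148,"tz":0.0,"ax":0.015,"ay":0,"az":-0.2},{"jaw":0.1,"tx":0.212,"ty":-0.148,"tz":0.0,"ax":0.015,"ay":0,"az":-0.2},{"jaw":0.1,"tx":0.212,"ty":-0.148,"tz":0.0,"ax":0.015,"ay":0,"az":-0.2},{"jaw":0.1,"tx":0.212,"ty":-0.148,"tz":0.0,"ax":0.015,"ay":0,"az":-0.2},{"jaw":0.1,"tx":0.212,"ty":-0.148,"tz":0.0,"ax":0.015,"ay":0,"az":-0.2},{"jaw":0.1,"tx":0.212,"ty":-0.148,"tz":0.03,"ax":0.015,"ay":0,"az":-0.2},{"jaw":0.1,"tx":0.212,"ty":-0.148,"tz":0.06,"ax":0.015,"ay":0,"az":-0.2}])

```text
time: 4.75
tool_pos: [0.4038, 0.2926, 0.1089]
ee_rot: [3.141, 0.002, 1.901]
wrist_force: [0.9, 0.3, -1.3]
width: 0.0305
```

```bash
python3 - <<'E'
from h import *
go(.4035,.2927,.06,1.9)
E
```

```text
t [ 0.0002 -0.0003  0.0489] a [0.001 0.002 0.001] from [0.4038 0.2926 0.1089] [3.141e+00 2.000e-03 1.901e+00] w 0.0305 t 4.75 j [ 0.51  0.02  1.65 -0.    1.47  0.19]
```

step_arm(steps=[{"jaw":0.1,"tx":0,"ty":0,"tz":0.03,"ax":0,"ay":0,"az":0},{"jaw":0.1,"tx":0,"ty":0,"tz":0.055,"ax":0,"ay":0,"az":0},{"jaw":0.1,"tx":0,"ty":0,"tz":0.055,"ax":0,"ay":0,"az":0},{"jaw":0.6,"tx":0,"ty":0,"tz":0.055,"ax":0,"ay":0,"az":0},{"jaw":0.6,"tx":0,"ty":0,"tz":0.055,"ax":0,"ay":0,"az":0},{"jaw":0.6,"tx":0,"ty":0,"tz":0.055,"ax":0,"ay":0,"az":0},{"jaw":0.6,"tx":0,"ty":0,"tz":0.01,"ax":0,"ay":0,"az":0},{"jaw":0.6,"tx":0,"ty":0,"tz":-0.04,"ax":0,"ay":0,"az":0}])

```text
time: 5.55
tool_pos: [0.4026, 0.292, 0.149]
ee_rot: [-3.139, 0.003, 1.901]
wrist_force: [1.0, 0.7, 1.3]
width: 0.0564
```

```bash
python3 - <<'E'
from h import *
p,d=snapshot("top"); cv2.imwrite("pics/t2.png",cv2.resize(p[130:330,90:490,::-1],None,fx=2,fy=2,interpolation=cv2.INTER_CUBIC))
for s in silhouettes("top","core_blue"): print(s["confidence"],s["rect"])
go(.605,.2615,.15,0.96)
E
```

```text
0.74 [157.6, 174.7, 174.0, 194.8]
t [-0.0957  0.175   0.0119] a [ 0.017 -0.01   0.941] from [0.4083 0.2953 0.1587] [ 3.123e+00 -2.000e-03  1.901e+00] w 0.0564 t 5.65 j [ 0.51 -0.01  1.58 -0.    1.55  0.19]
```

View pics/t2.png

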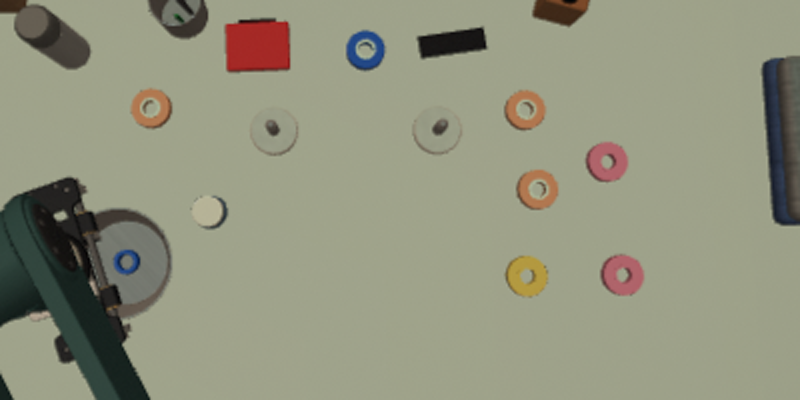

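Core is in the bowl (small blue ring inside the bowl at (127,262) of the crop), and the rest hasn't moved. Next is the left tan roll.

step_arm(steps=[{"jaw":0.8,"tx":-0.096,"ty":0.175,"tz":0.0,"ax":0.017,"ay":-0.01,"az":0.94},{"jaw":0.8,"tx":-0.096,"ty":0.175,"tz":0.0,"ax":0.017,"ay":-0.01,"az":0.94},{"jaw":0.8,"tx":-0.096,"ty":0.175,"tz":0.0,"ax":0.017,"ay":-0.01,"az":0.94},{"jaw":0.8,"tx":-0.096,"ty":0.175,"tz":0.0,"ax":0.017,"ay":-0.01,"az":0.94},{"jaw":0.8,"tx":-0.096,"ty":0.175,"tz":0.0,"ax":0.017,"ay":-0.01,"az":0.94},{"jaw":0.8,"tx":-0.096,"ty":0.175,"tz":0.0,"ax":0.017,"ay":-0.01,"az":0.94},{"jaw":0.8,"tx":-0.096,"ty":0.175,"tz":0.0,"ax":0.017,"ay":-0.01,"az":0.94},{"jaw":0.8,"tx":-0.096,"ty":0.175,"tz":0.0,"ax":0.017,"ay":-0.01,"az":0.94}])

```text
time: 6.45
tool_pos: [0.6054, 0.2611, 0.1622]
ee_rot: [3.142, -0.001, 0.961]
wrist_force: [-0.4, -0.6, -0.0]
width: 0.0753
```

```bash
cat >> h.py <<'E'
def rings(cam="wrist",show=None):
    "centres of ring-height blobs (z .009-.024) seen by a camera, hue class"
    cm=camera_model(cam); p,d=snapshot(cam); P=cloud(cam,d,cm); hsv=cv2.cvtColor(p,cv2.COLOR_RGB2HSV).astype(int)
    if show: cv2.imwrite(show,p[:,:,::-1])
    H=hsv[...,0]
    for n,hm in [("skin",(H>8)&(H<18)&(hsv[...,1]>105)),("blue",(H>100)&(H<118)&(hsv[...,1]>130))]:
        k,l,st,_=cv2.connectedComponentsWithStats(hm.astype(np.uint8))
        for i in range(1,k):
            if st[i,4]<80: continue
            m=cv2.convexHull(np.argwhere(l==i)[:,::-1].astype(np.int32))
            f=np.zeros((384,512),np.uint8); cv2.fillConvexPoly(f,m,1)
            z=P[(l==i)][:,2]; t=P[(f>0)&(P[...,2]>np.nanpercentile(z,80)-.004)]
            w=circ(onplane(cam,m.reshape(-1,2),np.nanpercentile(z,50)-.002,cm)[:,:2])
            print(n,st[i,:4],"n",st[i,4],"z",np.nanpercentile(z,[10,50,90]).round(3),"circ",w.round(4),"bbox",((t.max(0)+t.min(0))/2)[:2].round(4),(t.max(0)-t.min(0))[:2].round(4))
    return p,d,P
E
python3 - <<'E'
from h import *
go(.6063,.2627,.15,0.96)
rings()
E
```

```text
t [ 0.0018 -0.0002  0.0122] a [ 0.    -0.001  0.001] from [0.6054 0.2611 0.1622] [ 3.142e+00 -1.000e-03  9.610e-01] w 0.0753 t 6.45 j [0.32 0.34 1.17 0.   1.63 0.93]
skin [230 161  47  47] n 1229 z [0.016 0.017 0.018] circ [0.6061 0.2634 0.0256] bbox [0.6062 0.2634] [0.0512 0.0509]
```

step_arm(steps=[{"jaw":0.8,"tx":0.0023,"ty":-0.0007,"tz":0.05,"ax":0,"ay":0,"az":0},{"jaw":0.8,"tx":0.0023,"ty":-0.0007,"tz":0.1,"ax":0,"ay":0,"az":0},{"jaw":0.8,"tx":0.0023,"ty":-0.0007,"tz":0.135,"ax":0,"ay":0,"az":0},{"jaw":0.8,"tx":0.0023,"ty":-0.0007,"tz":0.15,"ax":0,"ay":0,"az":0},{"jaw":0.8,"tx":0.0023,"ty":-0.0007,"tz":0.15,"ax":0,"ay":0,"az":0},{"jaw":0.4,"tx":0.0023,"ty":-0.0007,"tz":0.15,"ax":0,"ay":0,"az":0},{"jaw":0.4,"tx":0.0023,"ty":-0.0007,"tz":0.15,"ax":0,"ay":0,"az":0},{"jaw":0.4,"tx":0.0023,"ty":-0.0007,"tz":0.15,"ax":0,"ay":0,"az":0}])

```text
time: 7.3
tool_pos: [0.607, 0.2639, 0.0138]
ee_rot: [3.14, -0.003, 0.962]
wrist_force: [0.7, 0.1, -0.7]
width: 0.0548
```

step_arm(steps=[{"jaw":0.4,"tx":0,"ty":0,"tz":0,"ax":0,"ay":0,"az":0},{"jaw":0.4,"tx":0,"ty":0,"tz":-0.02,"ax":0,"ay":0,"az":0},{"jaw":0.4,"tx":0,"ty":0,"tz":-0.06,"ax":0,"ay":0,"az":0},{"jaw":0.4,"tx":0,"ty":0,"tz":-0.1,"ax":0,"ay":0,"az":0},{"jaw":0.4,"tx":0,"ty":0,"tz":-0.14,"ax":0,"ay":0,"az":0},{"jaw":0.4,"tx":0,"ty":0,"tz":-0.14,"ax":0,"ay":0,"az":0}])

```text
time: 7.9
tool_pos: [0.6103, 0.265, 0.163]
ee_rot: [3.131, -0.016, 0.962]
wrist_force: [1.2, 0.8, 0.4]
width: 0.0513
```

```bash
python3 - <<'E'
from h import *
go(.5735,-.1145,.15,1.57)
rings(show="pics/w3.png")
E
```

```text
t [-0.3325  0.1868  0.0099] a [ 0.015 -0.012 -0.608] from [0.6103 0.265  0.163 ] [ 3.131 -0.016  0.962] w 0.0513 t 7.9 j [0.32 0.34 1.17 0.   1.61 0.93]
skin [210 193  87  82] n 4000 z [0.165 0.166 0.167] circ [0.6102 0.2649 0.0264] bbox [0.61   0.2646] [0.0513 0.0512]
skin [238 236  31  18] n 281 z [0.152 0.158 0.163] circ [0.6071 0.2607 0.01  ] bbox [0.6072 0.261 ] [0.016  0.0148]
```

View pics/w3.png

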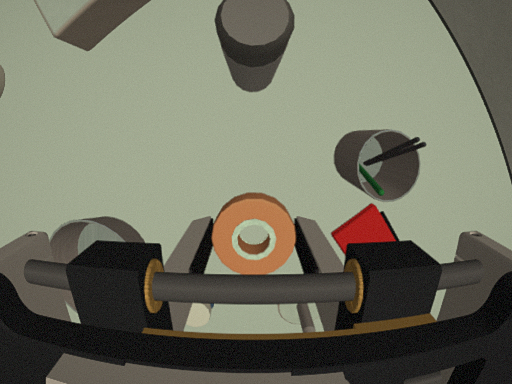

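The roll is held level and centred in the jaws (ring at (254,235)). Next I'll carry it past stand_b to look at that stand from close by.

step_arm(steps=[{"jaw":0.4,"tx":-0.386,"ty":0.2245,"tz":0,"ax":0.015,"ay":-0.012,"az":-0.608},{"jaw":0.4,"tx":-0.386,"ty":0.2245,"tz":0,"ax":0.015,"ay":-0.012,"az":-0.608},{"jaw":0.4,"tx":-0.386,"ty":0.2245,"tz":0,"ax":0.015,"ay":-0.012,"az":-0.608},{"jaw":0.4,"tx":-0.386,"ty":0.2245,"tz":0,"ax":0.015,"ay":-0.012,"az":-0.608},{"jaw":0.4,"tx":-0.386,"ty":0.2245,"tz":0,"ax":0.015,"ay":-0.012,"az":-0.608},{"jaw":0.4,"tx":-0.386,"ty":0.2245,"tz":0,"ax":0.015,"ay":-0.012,"az":-0.608},{"jaw":0.4,"tx":-0.386,"ty":0.2245,"tz":0,"ax":0.015,"ay":-0.012,"az":-0.608},{"jaw":0.4,"tx":-0.386,"ty":0.2245,"tz":0,"ax":0.015,"ay":-0.012,"az":-0.608}])

```text
time: 8.75
tool_pos: [0.5748, -0.1302, 0.154]
ee_rot: [-3.133, 0.001, 1.57]
wrist_force: [0.8, 0.9, -0.8]
width: 0.0516
```

```bash
python3 - <<'E'
from h import *
go(.5735,-.18,.16,1.57)
E
```

```text
t [-0.0498 -0.0013 -0.0059] a [-0.008  0.001  0.   ] from [ 0.5748 -0.1302  0.154 ] [-3.133e+00  1.000e-03  1.570e+00] w 0.0516 t 8.75 j [-0.32  0.2   1.36 -0.    1.59 -0.32]
```

step_arm(steps=[{"jaw":0.4,"tx":-0.05,"ty":-0.001,"tz":-0.006,"ax":-0.008,"ay":0,"az":0},{"jaw":0.4,"tx":-0.05,"ty":-0.001,"tz":-0.006,"ax":-0.008,"ay":0,"az":0},{"jaw":0.4,"tx":-0.05,"ty":-0.001,"tz":-0.006,"ax":-0.008,"ay":0,"az":0},{"jaw":0.4,"tx":-0.05,"ty":-0.001,"tz":-0.006,"ax":-0.008,"ay":0,"az":0}])

```text
time: 9.15
tool_pos: [0.5733, -0.179, 0.1587]
ee_rot: [-3.139, -0.0, 1.571]
wrist_force: [0.5, 0.4, 0.5]
width: 0.0514
```

```bash
cat >> h.py <<'E'
def stand(P,c):
    n=np.hypot(P[...,0]-c[0],P[...,1]-c[1])<.045
    for a,b in [(.009,.015),(.026,.034),(.04,.065),(.07,.08)]:
        m=n&(P[...,2]>a)&(P[...,2]<b)
        if m.sum(): q=P[m]; print("stand",a,m.sum(),((q.max(0)+q.min(0))/2).round(4),(q.max(0)-q.min(0)).round(4))
E
python3 - <<'E'
from h import *
p,d,P=rings()
stand(P,(.573,-.115))
go(.5735,-.1155,.12,1.57)
E
```

```text
skin [211 193  86  83] n 4010 z [0.161 0.162 0.163] circ [ 0.5737 -0.1792  0.0266] bbox [ 0.5734 -0.1771] [0.0519 0.0542]
skin [163 219  30  37] n 461 z [0.012 0.017 0.018] circ [ 0.4945 -0.2443  0.028 ] bbox [ 0.5017 -0.2144] [0.0697 0.0916]
skin [252 225  12  18] n 174 z [0.016 0.017 0.018] circ [ 0.5779 -0.2327  0.0096] bbox [ 0.5778 -0.2162] [0.0124 0.0524]
skin [238 236  31  18] n 280 z [0.148 0.154 0.159] circ [ 0.5733 -0.1846  0.01  ] bbox [ 0.5733 -0.1866] [0.0189 0.0086]
blue [328  26  46  45] n 1154 z [0.015 0.017 0.018] circ [ 0.6793 -0.0236  0.0262] bbox [ 0.6799 -0.0233] [0.0512 0.0512]
stand 0.009 2463 [ 0.5717 -0.1165  0.0112] [0.0621 0.0615 0.0045]
stand 0.04 11 [ 0.5713 -0.1163  0.0643] [0.0124 0.0143 0.0011]
stand 0.07 92 [ 0.5726 -0.1162  0.0723] [0.0095 0.0087 0.0046]
t [0.0631 0.0001 0.039 ] a [-0.002 -0.     0.002] from [ 0.5736 -0.1786  0.159 ] [-3.14  -0.     1.572] w 0.0517 t 9.2 j [-0.4   0.22  1.33 -0.    1.6  -0.4 ]
```

step_arm(steps=[{"jaw":0.4,"tx":0.0623,"ty":-0.0014,"tz":0.0,"ax":-0.002,"ay":0,"az":0},{"jaw":0.4,"tx":0.0623,"ty":-0.0014,"tz":0.0,"ax":-0.002,"ay":0,"az":0},{"jaw":0.4,"tx":0.0623,"ty":-0.0014,"tz":0.0,"ax":-0.002,"ay":0,"az":0},{"jaw":0.4,"tx":0.0623,"ty":-0.0014,"tz":0.04,"ax":-0.002,"ay":0,"az":0},{"jaw":0.4,"tx":0.0623,"ty":-0.0014,"tz":0.055,"ax":-0.002,"ay":0,"az":0},{"jaw":0.4,"tx":0.0623,"ty":-0.0014,"tz":0.062,"ax":-0.002,"ay":0,"az":0}])

```text
time: 9.8
tool_pos: [0.5703, -0.116, 0.0942]
ee_rot: [-3.136, -0.001, 1.572]
wrist_force: [-0.4, -0.1, -0.7]
width: 0.0516
```

```bash
python3 - <<'E'
from h import *
p,d,P=rings()
stand(P,(.573,-.115))
go(.5722,-.1163,.07,1.57)
E
```

```text
skin [210 193  87  83] n 4014 z [0.096 0.097 0.098] circ [ 0.5705 -0.1163  0.0266] bbox [ 0.5703 -0.114 ] [0.052  0.0543]
skin [238 236  31  18] n 276 z [0.084 0.09  0.095] circ [ 0.5702 -0.1214  0.0099] bbox [ 0.5703 -0.1233] [0.0189 0.0089]
skin [179 303  25  36] n 418 z [0.008 0.017 0.208] circ [ 0.4981 -0.2448  0.0251] bbox [ 0.5277 -0.1756] [0.0631 0.1674]
skin [255 303  50  30] n 787 z [0.016 0.017 0.018] circ [ 0.5967 -0.2336  0.0252] bbox [ 0.597  -0.1756] [0.0503 0.1645]
skin [271 310  18  12] n 143 z [0.003 0.009 0.015] circ [ 0.5974 -0.24    0.0093] bbox [ 0.5972 -0.24  ] [0.0179 0.0074]
blue [348  71  57  57] n 1811 z [0.015 0.017 0.018] circ [ 0.6789 -0.0229  0.0265] bbox [ 0.6801 -0.0226] [0.0515 0.0507]
blue [376  89  14  20] n 110 z [0.004 0.009 0.014] circ [ 0.685  -0.0212  0.0092] bbox [ 0.6872 -0.0216] [0.0084 0.0174]
stand 0.009 1871 [ 0.5725 -0.1155  0.0114] [0.0626 0.0626 0.0049]
stand 0.04 2 [ 0.5748 -0.1231  0.0643] [0.0021 0.0006 0.0004]
stand 0.07 76 [ 0.5705 -0.122   0.0751] [0.0193 0.0124 0.0097]
t [-0.0002  0.0018  0.0242] a [-0.005 -0.001  0.002] from [ 0.5705 -0.1162  0.0942] [-3.137e+00 -1.000e-03  1.572e+00] w 0.0512 t 9.85 j [-0.3   0.21  1.47 -0.    1.47 -0.3 ]
```

step_arm(steps=[{"jaw":0.4,"tx":0,"ty":0.002,"tz":0.0,"ax":-0.005,"ay":0,"az":0},{"jaw":0.4,"tx":0,"ty":0.002,"tz":0.01,"ax":-0.005,"ay":0,"az":0},{"jaw":0.4,"tx":0,"ty":0.002,"tz":0.018,"ax":-0.005,"ay":0,"az":0},{"jaw":0.4,"tx":0,"ty":0.002,"tz":0.026,"ax":-0.005,"ay":0,"az":0}])

```text
time: 10.25
tool_pos: [0.5725, -0.1163, 0.0679]
ee_rot: [3.141, -0.001, 1.571]
wrist_force: [0.1, 0.5, -0.5]
width: 0.0514
```

step_arm(steps=[{"jaw":0.4,"tx":0,"ty":0,"tz":0.012,"ax":0,"ay":0,"az":0},{"jaw":0.4,"tx":0,"ty":0,"tz":0.024,"ax":0,"ay":0,"az":0},{"jaw":0.4,"tx":0,"ty":0,"tz":0.034,"ax":0,"ay":0,"az":0},{"jaw":0.4,"tx":0,"ty":0,"tz":0.04,"ax":0,"ay":0,"az":0},{"jaw":0.4,"tx":0,"ty":0,"tz":0.04,"ax":0,"ay":0,"az":0}])

```text
time: 10.75
tool_pos: [0.572, -0.1161, 0.0267]
ee_rot: [-3.141, -0.002, 1.572]
wrist_force: [-0.1, 0.5, -1.1]
width: 0.0512
```

Roll is at foot height without contact forces. Now I'll release and back off.

step_arm(steps=[{"jaw":0.75,"tx":0,"ty":0,"tz":0,"ax":0,"ay":0,"az":0},{"jaw":0.75,"tx":0,"ty":0,"tz":0,"ax":0,"ay":0,"az":0},{"jaw":0.75,"tx":0,"ty":0,"tz":0,"ax":0,"ay":0,"az":0},{"jaw":0.75,"tx":0,"ty":0,"tz":-0.05,"ax":0,"ay":0,"az":0},{"jaw":0.75,"tx":0,"ty":0,"tz":-0.1,"ax":0,"ay":0,"az":0},{"jaw":0.75,"tx":0,"ty":0,"tz":-0.13,"ax":0,"ay":0,"az":0},{"jaw":0.75,"tx":0,"ty":0,"tz":-0.13,"ax":0,"ay":0,"az":0}])

```text
time: 11.45
tool_pos: [0.5756, -0.1173, 0.1644]
ee_rot: [3.13, 0.002, 1.572]
wrist_force: [0.1, -0.6, 0.7]
width: 0.0706
```

```bash
python3 - <<'E'
from h import *
p,d,P=rings(show="pics/w4.png")
stand(P,(.573,-.115))
go(.597,-.2332,.13,3.14)
E
```

```text
skin [225 163  49  49] n 1294 z [0.028 0.029 0.03 ] circ [ 0.5726 -0.1171  0.0258] bbox [ 0.5728 -0.1167] [0.0509 0.0499]
skin [249 255  41  21] n 557 z [0.007 0.017 0.018] circ [ 0.5963 -0.2256  0.0242] bbox [ 0.5966 -0.1566] [0.0486 0.1376]
skin [185 263  19  12] n 127 z [0.004 0.013 0.265] circ [ 0.5035 -0.2271  0.0107] bbox [ 0.5505 -0.1066] [0.0214 0.0375]
blue [323  79  45  46] n 1140 z [0.016 0.017 0.018] circ [ 0.6794 -0.0228  0.0259] bbox [ 0.6798 -0.0226] [0.0498 0.0508]
stand 0.009 607 [ 0.5727 -0.1127  0.0119] [0.0625 0.0549 0.0058]
stand 0.026 1490 [ 0.5728 -0.1167  0.0301] [0.0509 0.0499 0.0078]
stand 0.04 84 [ 0.5724 -0.115   0.0526] [0.0145 0.0137 0.0248]
stand 0.07 81 [ 0.5725 -0.1152  0.0721] [0.0082 0.0103 0.0041]
t [-0.1163  0.0227  0.0309] a [ 0.004  0.005 -1.568] from [ 0.574  -0.1169  0.1607] [3.135e+00 1.000e-03 1.572e+00] w 0.0703 t 11.5 j [-0.3   0.18  1.37  0.    1.58 -0.3 ]
```

View pics/w4.png

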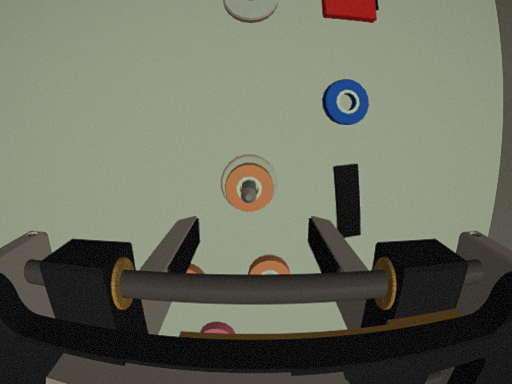

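Roll 1 is home: top at 30 mm, centred on the spindle at (249,188). Next is the tan roll at (0.597,-0.233).

step_arm(steps=[{"jaw":0.75,"tx":-0.116,"ty":0.0227,"tz":0.005,"ax":0.004,"ay":0.005,"az":-0.728},{"jaw":0.75,"tx":-0.116,"ty":0.0227,"tz":0.005,"ax":0.004,"ay":0.005,"az":-0.728},{"jaw":0.75,"tx":-0.116,"ty":0.0227,"tz":0.005,"ax":0.004,"ay":0.005,"az":-0.728},{"jaw":0.75,"tx":-0.116,"ty":0.0227,"tz":0.005,"ax":0.004,"ay":0.005,"az":-0.728},{"jaw":0.75,"tx":-0.116,"ty":0.0227,"tz":0.005,"ax":0.004,"ay":0.005,"az":-0.728},{"jaw":0.75,"tx":-0.116,"ty":0.0227,"tz":0.005,"ax":0.004,"ay":0.005,"az":-0.728},{"jaw":0.75,"tx":-0.116,"ty":0.0227,"tz":0.005,"ax":0.004,"ay":0.005,"az":-0.728},{"jaw":0.75,"tx":-0.116,"ty":0.0227,"tz":0.005,"ax":0.004,"ay":0.005,"az":-0.728}])

```text
time: 12.3
tool_pos: [0.5964, -0.2324, 0.155]
ee_rot: [3.14, -0.003, 2.298]
wrist_force: [0.5, -0.8, -0.1]
width: 0.0708
```

```bash
python3 - <<'E'
from h import *
p,d,P=rings()
go(.597,-.2332,.0125,2.3)
E
```

```text
skin [285  67  51  50] n 1331 z [0.028 0.029 0.03 ] circ [ 0.5726 -0.1182  0.0257] bbox [ 0.5728 -0.1181] [0.0507 0.0509]
skin [150 109  47  48] n 1279 z [0.016 0.017 0.018] circ [ 0.4922 -0.2441  0.026 ] bbox [ 0.4915 -0.2444] [0.0506 0.0507]
skin [230 164  47  47] n 1268 z [0.016 0.017 0.018] circ [ 0.5965 -0.2324  0.0256] bbox [ 0.5966 -0.232 ] [0.0512 0.0506]
skin [291 302  54  32] n 978 z [0.065 0.083 0.085] circ [ 0.7271 -0.2782  0.0264] bbox [ 0.6728 -0.2543] [0.1607 0.0976]
blue [422  74  38  41] n 942 z [0.009 0.017 0.018] circ [0.6881 0.0025 0.028 ] bbox [0.689  0.0045] [0.0508 0.0517]
blue [441  87   9  15] n 82 z [0.004 0.009 0.014] circ [0.6945 0.0117 0.0087] bbox [0.6925 0.0095] [0.0146 0.0124]
t [-0.0011 -0.0005  0.1428] a [ 0.002 -0.002 -0.001] from [ 0.5966 -0.2324  0.1553] [ 3.140e+00 -2.000e-03  2.299e+00] w 0.0704 t 12.35 j [-0.46  0.31  1.23  0.    1.61 -1.19]
```

The roll is right under the tool. The blue roll has been knocked to about (0.689,0.003), so I'll re-measure it later.

step_arm(steps=[{"jaw":0.75,"tx":0,"ty":0,"tz":0.05,"ax":0,"ay":0,"az":0},{"jaw":0.75,"tx":0,"ty":0,"tz":0.1,"ax":0,"ay":0,"az":0},{"jaw":0.75,"tx":0,"ty":0,"tz":0.13,"ax":0,"ay":0,"az":0},{"jaw":0.75,"tx":0,"ty":0,"tz":0.143,"ax":0,"ay":0,"az":0},{"jaw":0.75,"tx":0,"ty":0,"tz":0.143,"ax":0,"ay":0,"az":0},{"jaw":0.4,"tx":0,"ty":0,"tz":0.143,"ax":0,"ay":0,"az":0},{"jaw":0.4,"tx":0,"ty":0,"tz":0.143,"ax":0,"ay":0,"az":0},{"jaw":0.4,"tx":0,"ty":0,"tz":0.143,"ax":0,"ay":0,"az":0}])

```text
time: 13.15
tool_pos: [0.5976, -0.2326, 0.014]
ee_rot: [3.139, 0.001, 2.298]
wrist_force: [-0.9, -0.3, 2.7]
width: 0.0512
```

step_arm(steps=[{"jaw":0.4,"tx":0,"ty":0,"tz":0,"ax":0,"ay":0,"az":0},{"jaw":0.4,"tx":0,"ty":0,"tz":-0.02,"ax":0,"ay":0,"az":0},{"jaw":0.4,"tx":0,"ty":0,"tz":-0.06,"ax":0,"ay":0,"az":0},{"jaw":0.4,"tx":0,"ty":0,"tz":-0.1,"ax":0,"ay":0,"az":0},{"jaw":0.4,"tx":0,"ty":0,"tz":-0.12,"ax":0,"ay":0,"az":0},{"jaw":0.4,"tx":0,"ty":0,"tz":-0.12,"ax":0,"ay":0,"az":0}])

```text
time: 13.75
tool_pos: [0.5997, -0.2339, 0.1395]
ee_rot: [3.135, 0.01, 2.298]
wrist_force: [0.6, 0.4, -0.7]
width: 0.0516
```

```bash
python3 - <<'E'
from h import *
p,d,P=rings()
go(.5724,-.1165,.115,1.57)
E
```

```text
skin [285  59  54  53] n 1476 z [0.028 0.029 0.03 ] circ [ 0.5726 -0.1182  0.0257] bbox [ 0.5727 -0.118 ] [0.0502 0.0511]
skin [142 103  50  51] n 1428 z [0.016 0.017 0.018] circ [ 0.4922 -0.244   0.026 ] bbox [ 0.4919 -0.2443] [0.0515 0.0507]
skin [210 189  87  83] n 4002 z [0.141 0.142 0.143] circ [ 0.5986 -0.2323  0.0267] bbox [ 0.5989 -0.2328] [0.0509 0.0512]
skin [238 232  31  19] n 268 z [0.129 0.134 0.139] circ [ 0.6021 -0.2365  0.0099] bbox [ 0.6015 -0.2368] [0.0165 0.0134]
skin [290 303  33  34] n 724 z [0.055 0.075 0.084] circ [ 0.7227 -0.2847  0.0218] bbox [ 0.6595 -0.2543] [0.1315 0.0925]
blue [427  68  39  43] n 1012 z [0.008 0.017 0.018] circ [0.6879 0.0024 0.0281] bbox [0.6892 0.0051] [0.0511 0.0523]
blue [447  82  10  15] n 94 z [0.003 0.009 0.014] circ [0.6945 0.0121 0.0086] bbox [0.6932 0.0098] [0.0141 0.0126]
t [0.1045 0.0582 0.0209] a [0.006 0.003 0.728] from [ 0.5983 -0.2332  0.1362] [3.137 0.005 2.298] w 0.0512 t 13.8 j [-0.46  0.31  1.26  0.    1.56 -1.19]
```

step_arm(steps=[{"jaw":0.4,"tx":0.1045,"ty":0.0582,"tz":0.0,"ax":0.006,"ay":0.003,"az":0.728},{"jaw":0.4,"tx":0.1045,"ty":0.0582,"tz":0.0,"ax":0.006,"ay":0.003,"az":0.728},{"jaw":0.4,"tx":0.1045,"ty":0.0582,"tz":0.0,"ax":0.006,"ay":0.003,"az":0.728},{"jaw":0.4,"tx":0.1045,"ty":0.0582,"tz":0.0,"ax":0.006,"ay":0.003,"az":0.728},{"jaw":0.4,"tx":0.1045,"ty":0.0582,"tz":0.0,"ax":0.006,"ay":0.003,"az":0.728},{"jaw":0.4,"tx":0.1045,"ty":0.0582,"tz":0.02,"ax":0.006,"ay":0.003,"az":0.728},{"jaw":0.4,"tx":0.1045,"ty":0.0582,"tz":0.035,"ax":0.006,"ay":0.003,"az":0.728},{"jaw":0.4,"tx":0.1045,"ty":0.0582,"tz":0.04,"ax":0.006,"ay":0.003,"az":0.728}])

```text
time: 14.6
tool_pos: [0.5699, -0.1158, 0.0912]
ee_rot: [-3.134, -0.002, 1.571]
wrist_force: [-0.4, 0.2, -1.2]
width: 0.0514
```

```bash
python3 - <<'E'
from h import *
go(.5724,-.1168,.07,1.57)
p,d,P=rings()
E
```

```text
t [-0.0011  0.0026  0.0212] a [-0.007 -0.002  0.001] from [ 0.5699 -0.1158  0.0912] [-3.134e+00 -2.000e-03  1.571e+00] w 0.0514 t 14.6 j [-0.3   0.22  1.47  0.    1.46 -0.3 ]
skin [211 177  87  96] n 4665 z [0.029 0.094 0.095] circ [ 0.5708 -0.1104  0.0286] bbox [ 0.57   -0.1142] [0.0519 0.0511]
skin [240 224  28  15] n 203 z [0.028 0.029 0.03 ] circ [ 0.5701 -0.1341  0.0104] bbox [ 0.5698 -0.129 ] [0.0225 0.0273]
skin [238 232  31  19] n 271 z [0.08  0.086 0.091] circ [ 0.5698 -0.119   0.0099] bbox [ 0.5699 -0.1211] [0.0189 0.0086]
skin [177 303  28  34] n 413 z [0.007 0.017 0.018] circ [ 0.4936 -0.2396  0.0262] bbox [ 0.5272 -0.176 ] [0.062  0.1607]
blue [359  42  56  56] n 1786 z [0.012 0.017 0.018] circ [0.6878 0.0046 0.0268] bbox [0.6891 0.005 ] [0.051  0.0506]
blue [385  59  15  20] n 129 z [0.003 0.008 0.014] circ [0.6948 0.0079 0.0092] bbox [0.695  0.0071] [0.0111 0.0169]
```

step_arm(steps=[{"jaw":0.4,"tx":-0.0018,"ty":0.0025,"tz":0.0,"ax":-0.007,"ay":0,"az":0},{"jaw":0.4,"tx":-0.0018,"ty":0.0025,"tz":0.01,"ax":-0.007,"ay":0,"az":0},{"jaw":0.4,"tx":-0.0018,"ty":0.0025,"tz":0.02,"ax":-0.007,"ay":0,"az":0},{"jaw":0.4,"tx":-0.0018,"ty":0.0025,"tz":0.028,"ax":-0.007,"ay":0,"az":0},{"jaw":0.4,"tx":-0.0018,"ty":0.0025,"tz":0.036,"ax":-0.007,"ay":0,"az":0}])

```text
time: 15.15
tool_pos: [0.5723, -0.1176, 0.0547]
ee_rot: [-3.141, -0.002, 1.57]
wrist_force: [-0.4, 0.9, -1.2]
width: 0.0516
```

step_arm(steps=[{"jaw":0.4,"tx":0,"ty":0,"tz":0.006,"ax":0,"ay":0,"az":0},{"jaw":0.4,"tx":0,"ty":0,"tz":0.01,"ax":0,"ay":0,"az":0},{"jaw":0.4,"tx":0,"ty":0,"tz":0.01,"ax":0,"ay":0,"az":0},{"jaw":0.75,"tx":0,"ty":0,"tz":0.01,"ax":0,"ay":0,"az":0},{"jaw":0.75,"tx":0,"ty":0,"tz":0.01,"ax":0,"ay":0,"az":0},{"jaw":0.75,"tx":0,"ty":0,"tz":0.01,"ax":0,"ay":0,"az":0},{"jaw":0.75,"tx":0,"ty":0,"tz":-0.04,"ax":0,"ay":0,"az":0},{"jaw":0.75,"tx":0,"ty":0,"tz":-0.09,"ax":0,"ay":0,"az":0}])

```text
time: 15.95
tool_pos: [0.5707, -0.1173, 0.1435]
ee_rot: [-3.136, -0.004, 1.57]
wrist_force: [0.8, -0.9, 0.7]
width: 0.071
```

```bash
python3 - <<'E'
from h import *
p,d,P=rings()
stand(P,(.573,-.115))
go(.492,-.2442,.14,1.3)
E
```

```text
skin [229 167  55  56] n 1734 z [0.046 0.047 0.048] circ [ 0.5726 -0.1157  0.026 ] bbox [ 0.5729 -0.116 ] [0.0505 0.0506]
skin [172 301  35  12] n 229 z [0.016 0.017 0.018] circ [ 0.492  -0.2483  0.0225] bbox [ 0.5141 -0.182 ] [0.0861 0.1748]
blue [342  53  48  47] n 1269 z [0.015 0.017 0.018] circ [0.6881 0.0045 0.0264] bbox [0.689  0.0052] [0.0509 0.0505]
stand 0.009 605 [ 0.5724 -0.1068  0.0119] [0.0621 0.0447 0.0059]
stand 0.026 35 [ 0.5719 -0.1065  0.0302] [0.0424 0.0319 0.0074]
stand 0.04 2090 [ 0.5729 -0.1158  0.0525] [0.0505 0.051  0.0249]
stand 0.07 89 [ 0.5724 -0.1152  0.0722] [0.0093 0.0086 0.0042]
t [-0.1252 -0.0845  0.0152] a [0.014 0.    0.27 ] from [ 0.5763 -0.119   0.1562] [3.127e+00 2.000e-03 1.570e+00] w 0.0707 t 16.0 j [-0.3   0.18  1.38  0.    1.57 -0.3 ]
```

Roll 2 is home (top at 48 mm, centred). Next is the third tan roll.

step_arm(steps=[{"jaw":0.75,"tx":-0.125,"ty":-0.0845,"tz":0.0,"ax":0.014,"ay":0,"az":-0.73},{"jaw":0.75,"tx":-0.125,"ty":-0.0845,"tz":0.0,"ax":0.014,"ay":0,"az":-0.73},{"jaw":0.75,"tx":-0.125,"ty":-0.0845,"tz":0.0,"ax":0.014,"ay":0,"az":-0.73},{"jaw":0.75,"tx":-0.125,"ty":-0.0845,"tz":0.0,"ax":0.014,"ay":0,"az":-0.73},{"jaw":0.75,"tx":-0.125,"ty":-0.0845,"tz":0.0,"ax":0.014,"ay":0,"az":-0.73},{"jaw":0.75,"tx":-0.125,"ty":-0.0845,"tz":0.0,"ax":0.014,"ay":0,"az":-0.73},{"jaw":0.75,"tx":-0.125,"ty":-0.0845,"tz":0.0,"ax":0.014,"ay":0,"az":-0.73},{"jaw":0.75,"tx":-0.125,"ty":-0.0845,"tz":0.0,"ax":0.014,"ay":0,"az":-0.73}])

```text
time: 16.8
tool_pos: [0.492, -0.2436, 0.1552]
ee_rot: [-3.138, 0.006, 2.299]
wrist_force: [0.1, -0.0, 0.3]
width: 0.0706
```

```bash
python3 - <<'E'
from h import *
p,d,P=rings()
go(.492,-.2442,.0125,2.3)
E
```

```text
skin [362 129  55  50] n 1651 z [0.027 0.047 0.048] circ [ 0.5677 -0.1198  0.0295] bbox [ 0.5719 -0.1171] [0.0504 0.0518]
skin [229 162  48  48] n 1267 z [0.016 0.017 0.018] circ [ 0.4911 -0.2443  0.0256] bbox [ 0.4912 -0.2442] [0.0506 0.0514]
blue [472 129  31  39] n 729 z [0.007 0.016 0.018] circ [0.686  0.0018 0.0293] bbox [0.6884 0.0052] [0.051 0.052]
t [0.0004 0.     0.1427] a [-0.003  0.006 -0.   ] from [ 0.492  -0.2435  0.1552] [-3.138  0.006  2.3  ] w 0.0706 t 16.85 j [-0.56  0.1   1.47 -0.01  1.56 -1.29]
```

step_arm(steps=[{"jaw":0.75,"tx":0,"ty":-0.001,"tz":0.05,"ax":-0.003,"ay":0.005,"az":0},{"jaw":0.75,"tx":0,"ty":-0.001,"tz":0.1,"ax":-0.003,"ay":0.005,"az":0},{"jaw":0.75,"tx":0,"ty":-0.001,"tz":0.13,"ax":-0.003,"ay":0.005,"az":0},{"jaw":0.75,"tx":0,"ty":-0.001,"tz":0.143,"ax":-0.003,"ay":0.005,"az":0},{"jaw":0.75,"tx":0,"ty":-0.001,"tz":0.143,"ax":-0.003,"ay":0.005,"az":0},{"jaw":0.4,"tx":0,"ty":-0.001,"tz":0.143,"ax":-0.003,"ay":0.005,"az":0},{"jaw":0.4,"tx":0,"ty":-0.001,"tz":0.143,"ax":-0.003,"ay":0.005,"az":0},{"jaw":0.4,"tx":0,"ty":-0.001,"tz":0.143,"ax":-0.003,"ay":0.005,"az":0}])

```text
time: 17.65
tool_pos: [0.4925, -0.2457, 0.0136]
ee_rot: [3.141, 0.004, 2.3]
wrist_force: [1.0, 0.8, 4.3]
width: 0.0502
```

step_arm(steps=[{"jaw":0.4,"tx":0,"ty":0,"tz":0,"ax":0,"ay":0,"az":0},{"jaw":0.4,"tx":0,"ty":0,"tz":-0.02,"ax":0,"ay":0,"az":0},{"jaw":0.4,"tx":0,"ty":0,"tz":-0.06,"ax":0,"ay":0,"az":0},{"jaw":0.4,"tx":0,"ty":0,"tz":-0.1,"ax":0,"ay":0,"az":0},{"jaw":0.4,"tx":0,"ty":0,"tz":-0.12,"ax":0,"ay":0,"az":0},{"jaw":0.4,"tx":0,"ty":0,"tz":-0.12,"ax":0,"ay":0,"az":0}])

```text
time: 18.25
tool_pos: [0.4944, -0.2468, 0.1385]
ee_rot: [3.139, 0.013, 2.3]
wrist_force: [0.9, -0.7, 0.1]
width: 0.0503
```

```bash
python3 - <<'E'
from h import *
p,d,P=rings()
go(.5724,-.1165,.115,1.57)
E
```

```text
skin [367 125  58  53] n 1821 z [0.027 0.046 0.048] circ [ 0.5672 -0.12    0.0298] bbox [ 0.5723 -0.117 ] [0.0513 0.0509]
skin [210 188  87  84] n 4024 z [0.141 0.142 0.143] circ [ 0.493  -0.2448  0.0266] bbox [ 0.4932 -0.245 ] [0.0512 0.051 ]
skin [238 231  31  19] n 275 z [0.129 0.134 0.139] circ [ 0.4963 -0.2487  0.0099] bbox [ 0.496  -0.2491] [0.0158 0.0136]
blue [479 126  31  40] n 764 z [0.006 0.016 0.018] circ [0.6856 0.0016 0.0293] bbox [0.689  0.0042] [0.0509 0.0513]
t [0.044  0.1453 0.0204] a [0.004 0.007 0.73 ] from [ 0.4931 -0.246   0.1356] [3.14  0.008 2.3  ] w 0.0501 t 18.3 j [-0.57  0.11  1.5  -0.    1.52 -1.29]
```

step_arm(steps=[{"jaw":0.4,"tx":0.044,"ty":0.145,"tz":0.0,"ax":0.004,"ay":0.007,"az":0.73},{"jaw":0.4,"tx":0.044,"ty":0.145,"tz":0.0,"ax":0.004,"ay":0.007,"az":0.73},{"jaw":0.4,"tx":0.044,"ty":0.145,"tz":0.0,"ax":0.004,"ay":0.007,"az":0.73},{"jaw":0.4,"tx":0.044,"ty":0.145,"tz":0.0,"ax":0.004,"ay":0.007,"az":0.73},{"jaw":0.4,"tx":0.044,"ty":0.145,"tz":0.0,"ax":0.004,"ay":0.007,"az":0.73},{"jaw":0.4,"tx":0.044,"ty":0.145,"tz":0.02,"ax":0.004,"ay":0.007,"az":0.73},{"jaw":0.4,"tx":0.044,"ty":0.145,"tz":0.035,"ax":0.004,"ay":0.007,"az":0.73},{"jaw":0.4,"tx":0.044,"ty":0.145,"tz":0.04,"ax":0.004,"ay":0.007,"az":0.73}])

```text
time: 19.1
tool_pos: [0.5697, -0.1161, 0.0907]
ee_rot: [-3.134, -0.002, 1.57]
wrist_force: [-1.0, 0.1, -1.0]
width: 0.0502
```

```bash
python3 - <<'E'
from h import *
go(.5724,-.1175,.07,1.57)
p,d,P=rings()
t=P[(abs(P[...,2]-get_obs()["tool_pos"][2]-.003)<.004)&(abs(P[...,0]-.572)<.026)&(abs(P[...,1]+.116)<.03)]; print(t.min(0),t.max(0))
E
```

```text
t [-0.0015  0.0029  0.0207] a [-0.007 -0.002  0.   ] from [ 0.5697 -0.1161  0.0907] [-3.134e+00 -2.000e-03  1.570e+00] w 0.0502 t 19.1 j [-0.3   0.22  1.47  0.    1.46 -0.3 ]
skin [211 176  86  96] n 4685 z [0.047 0.094 0.095] circ [ 0.5699 -0.1105  0.0286] bbox [ 0.5699 -0.114 ] [0.0509 0.0516]
skin [237 225  32  25] n 448 z [0.047 0.082 0.09 ] circ [ 0.5695 -0.1203  0.0101] bbox [ 0.5695 -0.1192] [0.0192 0.0117]
blue [360  41  55  57] n 1782 z [0.013 0.017 0.018] circ [0.6879 0.0045 0.0268] bbox [0.6889 0.0053] [0.0506 0.0508]
blue [386  58  15  21] n 131 z [0.004 0.009 0.014] circ [0.6947 0.0076 0.0092] bbox [0.6947 0.0069] [0.0112 0.0177]
[ 0.54606035 -0.13983878  0.09014064] [ 0.59783309 -0.08820188  0.09812971]
```

step_arm(steps=[{"jaw":0.4,"tx":-0.002,"ty":0.0026,"tz":0.0,"ax":-0.007,"ay":0,"az":0},{"jaw":0.4,"tx":-0.002,"ty":0.0026,"tz":0.008,"ax":-0.007,"ay":0,"az":0},{"jaw":0.4,"tx":-0.002,"ty":0.0026,"tz":0.016,"ax":-0.007,"ay":0,"az":0},{"jaw":0.4,"tx":-0.002,"ty":0.0026,"tz":0.022,"ax":-0.007,"ay":0,"az":0},{"jaw":0.4,"tx":-0.002,"ty":0.0026,"tz":0.027,"ax":-0.007,"ay":0,"az":0},{"jaw":0.4,"tx":-0.002,"ty":0.0026,"tz":0.027,"ax":-0.007,"ay":0,"az":0}])

```text
time: 19.75
tool_pos: [0.5717, -0.118, 0.063]
ee_rot: [-3.14, -0.003, 1.57]
wrist_force: [1.4, 0.0, 0.2]
width: 0.05
```

step_arm(steps=[{"jaw":0.75,"tx":0,"ty":0,"tz":0,"ax":0,"ay":0,"az":0},{"jaw":0.75,"tx":0,"ty":0,"tz":0,"ax":0,"ay":0,"az":0},{"jaw":0.75,"tx":0,"ty":0,"tz":0,"ax":0,"ay":0,"az":0},{"jaw":0.75,"tx":0,"ty":0,"tz":-0.03,"ax":0,"ay":0,"az":0},{"jaw":0.75,"tx":0,"ty":0,"tz":-0.08,"ax":0,"ay":0,"az":0},{"jaw":0.75,"tx":0,"ty":0,"tz":-0.1,"ax":0,"ay":0,"az":0},{"jaw":0.75,"tx":0,"ty":0,"tz":-0.1,"ax":0,"ay":0,"az":0}])

```text
time: 20.45
tool_pos: [0.5744, -0.1191, 0.1685]
ee_rot: [3.133, 0.0, 1.57]
wrist_force: [-0.2, -0.3, -0.1]
width: 0.0707
```

```bash
python3 - <<'E'
from h import *
p,d,P=rings()
stand(P,(.573,-.115))
go(.689,.0052,.15,1.57)
E
```

```text
skin [224 161  53  57] n 1711 z [0.063 0.065 0.066] circ [ 0.5721 -0.1148  0.0263] bbox [ 0.5722 -0.1156] [0.0497 0.0506]
blue [331  55  45  45] n 1097 z [0.015 0.017 0.018] circ [0.6884 0.0046 0.0262] bbox [0.6893 0.0051] [0.0514 0.051 ]
stand 0.009 477 [ 0.5727 -0.1038  0.0119] [0.0624 0.0376 0.0059]
stand 0.026 15 [ 0.5734 -0.1067  0.0314] [0.0416 0.0312 0.005 ]
stand 0.04 1152 [ 0.5722 -0.1155  0.0527] [0.0515 0.0507 0.0246]
stand 0.07 76 [ 0.5719 -0.1153  0.0723] [0.0102 0.0095 0.0046]
t [0.1239 0.1159 0.0156] a [ 0.003 -0.001 -0.   ] from [ 0.5729 -0.1186  0.1651] [ 3.138e+00 -1.000e-03  1.570e+00] w 0.0704 t 20.5 j [-0.3   0.18  1.37  0.    1.6  -0.3 ]
```

All three tan rolls are stacked (top at 66 mm). Next is the blue roll.

step_arm(steps=[{"jaw":0.75,"tx":0.124,"ty":0.116,"tz":0.01,"ax":0.003,"ay":0,"az":0},{"jaw":0.75,"tx":0.124,"ty":0.116,"tz":0.01,"ax":0.003,"ay":0,"az":0},{"jaw":0.75,"tx":0.124,"ty":0.116,"tz":0.01,"ax":0.003,"ay":0,"az":0},{"jaw":0.75,"tx":0.124,"ty":0.116,"tz":0.01,"ax":0.003,"ay":0,"az":0},{"jaw":0.75,"tx":0.124,"ty":0.116,"tz":0.01,"ax":0.003,"ay":0,"az":0},{"jaw":0.75,"tx":0.124,"ty":0.116,"tz":0.01,"ax":0.003,"ay":0,"az":0},{"jaw":0.75,"tx":0.124,"ty":0.116,"tz":0.01,"ax":0.003,"ay":0,"az":0}])

```text
time: 21.2
tool_pos: [0.6879, 0.0041, 0.1546]
ee_rot: [-3.139, -0.001, 1.568]
wrist_force: [-1.2, -0.6, 1.0]
width: 0.0704
```

```bash
python3 - <<'E'
from h import *
p,d,P=rings()
go(.689,.0052,.0125,1.57)
E
```

```text
blue [232 162  47  48] n 1238 z [0.016 0.017 0.018] circ [0.6897 0.0059 0.0254] bbox [0.6896 0.0062] [0.0491 0.0512]
t [0.0012 0.001  0.1427] a [-0.001 -0.001 -0.002] from [0.6881 0.0039 0.1552] [-3.141e+00 -1.000e-03  1.568e+00] w 0.0705 t 21.25 j [-0.08  0.41  1.09  0.    1.64 -0.07]
```

step_arm(steps=[{"jaw":0.75,"tx":0.002,"ty":0.0016,"tz":0.05,"ax":0,"ay":0,"az":0},{"jaw":0.75,"tx":0.002,"ty":0.0016,"tz":0.1,"ax":0,"ay":0,"az":0},{"jaw":0.75,"tx":0.002,"ty":0.0016,"tz":0.13,"ax":0,"ay":0,"az":0},{"jaw":0.75,"tx":0.002,"ty":0.0016,"tz":0.143,"ax":0,"ay":0,"az":0},{"jaw":0.75,"tx":0.002,"ty":0.0016,"tz":0.143,"ax":0,"ay":0,"az":0},{"jaw":0.4,"tx":0.002,"ty":0.0016,"tz":0.143,"ax":0,"ay":0,"az":0},{"jaw":0.4,"tx":0.002,"ty":0.0016,"tz":0.143,"ax":0,"ay":0,"az":0},{"jaw":0.4,"tx":0.002,"ty":0.0016,"tz":0.143,"ax":0,"ay":0,"az":0}])

```text
time: 22.05
tool_pos: [0.6905, 0.0057, 0.0141]
ee_rot: [3.14, -0.001, 1.568]
wrist_force: [-0.8, 0.0, 2.5]
width: 0.0507
```

step_arm(steps=[{"jaw":0.4,"tx":0,"ty":0,"tz":0,"ax":0,"ay":0,"az":0},{"jaw":0.4,"tx":0,"ty":0,"tz":-0.02,"ax":0,"ay":0,"az":0},{"jaw":0.4,"tx":0,"ty":0,"tz":-0.06,"ax":0,"ay":0,"az":0},{"jaw":0.4,"tx":0,"ty":0,"tz":-0.1,"ax":0,"ay":0,"az":0},{"jaw":0.4,"tx":0,"ty":0,"tz":-0.12,"ax":0,"ay":0,"az":0},{"jaw":0.4,"tx":0,"ty":0,"tz":-0.12,"ax":0,"ay":0,"az":0}])

```text
time: 22.65
tool_pos: [0.693, 0.0056, 0.14]
ee_rot: [3.13, 0.0, 1.568]
wrist_force: [0.2, 0.0, -1.1]
width: 0.0505
```

```bash
python3 - <<'E'
from h import *
p,d,P=rings()
stand(P,(.574,.1005))
go(.574,.1005,.115,1.57)
E
```

```text
blue [211 191  86  84] n 3917 z [0.142 0.143 0.144] circ [0.6933 0.0064 0.0265] bbox [0.6929 0.0074] [0.0509 0.0539]
blue [238 234  31  18] n 251 z [0.129 0.135 0.14 ] circ [0.6932 0.0012 0.0097] bbox [ 0.6929 -0.0011] [0.0189 0.0084]
stand 0.009 2039 [0.5745 0.1001 0.0119] [0.0626 0.0636 0.0058]
stand 0.026 38 [0.5788 0.1003 0.0298] [0.0063 0.0131 0.0076]
stand 0.04 185 [0.5742 0.1003 0.0525] [0.0159 0.015  0.0249]
stand 0.07 74 [0.575  0.1008 0.0722] [0.008  0.0089 0.0042]
t [ 0.0945 -0.1179  0.0208] a [ 0.007 -0.    -0.002] from [0.6915 0.0056 0.1365] [ 3.135 -0.     1.568] w 0.0501 t 22.7 j [-0.07  0.42  1.11  0.    1.6  -0.07]
```

step_arm(steps=[{"jaw":0.4,"tx":0.0935,"ty":-0.118,"tz":0.0,"ax":0.007,"ay":0,"az":0},{"jaw":0.4,"tx":0.0935,"ty":-0.118,"tz":0.0,"ax":0.007,"ay":0,"az":0},{"jaw":0.4,"tx":0.0935,"ty":-0.118,"tz":0.0,"ax":0.007,"ay":0,"az":0},{"jaw":0.4,"tx":0.0935,"ty":-0.118,"tz":0.0,"ax":0.007,"ay":0,"az":0},{"jaw":0.4,"tx":0.0935,"ty":-0.118,"tz":0.0,"ax":0.007,"ay":0,"az":0},{"jaw":0.4,"tx":0.0935,"ty":-0.118,"tz":0.02,"ax":0.007,"ay":0,"az":0},{"jaw":0.4,"tx":0.0935,"ty":-0.118,"tz":0.035,"ax":0.007,"ay":0,"az":0},{"jaw":0.4,"tx":0.0935,"ty":-0.118,"tz":0.04,"ax":0.007,"ay":0,"az":0}])

```text
time: 23.5
tool_pos: [0.5731, 0.0984, 0.0922]
ee_rot: [-3.136, 0.0, 1.567]
wrist_force: [-0.3, 0.2, -1.4]
width: 0.0504
```

```bash
python3 - <<'E'
from h import *
p,d,P=rings()
go(.574,.0998,.07,1.57)
E
```

```text
blue [64  0 33 25] n 625 z [0.007 0.016 0.021] circ [0.4068 0.2928 0.0205] bbox [0.4062 0.2883] [0.0309 0.0251]
blue [211 191  85  83] n 3903 z [0.094 0.095 0.096] circ [0.5734 0.0994 0.0264] bbox [0.5731 0.0986] [0.0508 0.0513]
blue [238 234  31  18] n 256 z [0.082 0.087 0.092] circ [0.5731 0.0941 0.0098] bbox [0.5731 0.0924] [0.019  0.0093]
t [0.0013 0.0011 0.0222] a [-0.006  0.    -0.003] from [0.573  0.0985 0.0923] [-3.136  0.     1.567] w 0.0501 t 23.55 j [0.07 0.21 1.47 0.   1.46 0.08]
```

step_arm(steps=[{"jaw":0.4,"tx":0.0014,"ty":0.001,"tz":0.0,"ax":-0.006,"ay":0,"az":0},{"jaw":0.4,"tx":0.0014,"ty":0.001,"tz":0.01,"ax":-0.006,"ay":0,"az":0},{"jaw":0.4,"tx":0.0014,"ty":0.001,"tz":0.02,"ax":-0.006,"ay":0,"az":0},{"jaw":0.4,"tx":0.0014,"ty":0.001,"tz":0.03,"ax":-0.006,"ay":0,"az":0}])

```text
time: 23.95
tool_pos: [0.5739, 0.0999, 0.0616]
ee_rot: [3.141, 0.0, 1.567]
wrist_force: [0.4, 0.2, -0.2]
width: 0.0506
```

step_arm(steps=[{"jaw":0.4,"tx":0,"ty":0,"tz":0.0,"ax":0,"ay":0,"az":0}])

```text
time: 24.05
tool_pos: [0.5725, 0.0998, 0.0593]
ee_rot: [-3.138, 0.001, 1.567]
wrist_force: [-0.1, -0.1, -1.2]
width: 0.0509
```

step_arm(steps=[{"jaw":0.4,"tx":0,"ty":0.001,"tz":0.012,"ax":0,"ay":0,"az":0},{"jaw":0.4,"tx":0,"ty":0.001,"tz":0.022,"ax":0,"ay":0,"az":0},{"jaw":0.4,"tx":0,"ty":0.001,"tz":0.029,"ax":0,"ay":0,"az":0},{"jaw":0.4,"tx":0,"ty":0.001,"tz":0.031,"ax":0,"ay":0,"az":0},{"jaw":0.4,"tx":0,"ty":0.001,"tz":0.031,"ax":0,"ay":0,"az":0}])

```text
time: 24.55
tool_pos: [0.5731, 0.0998, 0.0277]
ee_rot: [-3.137, 0.001, 1.567]
wrist_force: [-0.0, -1.0, -0.7]
width: 0.0505
```

step_arm(steps=[{"jaw":0.75,"tx":0,"ty":0,"tz":0,"ax":0,"ay":0,"az":0},{"jaw":0.75,"tx":0,"ty":0,"tz":0,"ax":0,"ay":0,"az":0},{"jaw":0.75,"tx":0,"ty":0,"tz":0,"ax":0,"ay":0,"az":0},{"jaw":0.75,"tx":0,"ty":0,"tz":-0.03,"ax":0,"ay":0,"az":0},{"jaw":0.75,"tx":0,"ty":0,"tz":-0.08,"ax":0,"ay":0,"az":0},{"jaw":0.75,"tx":0,"ty":0,"tz":-0.13,"ax":0,"ay":0,"az":0},{"jaw":0.75,"tx":0,"ty":0,"tz":-0.14,"ax":0,"ay":0,"az":0}])

```text
time: 25.25
tool_pos: [0.5773, 0.1002, 0.1763]
ee_rot: [3.132, -0.0, 1.567]
wrist_force: [1.0, -0.8, 0.4]
width: 0.0703
```

```bash
python3 - <<'E'
from h import *
p,d,P=rings()
stand(P,(.574,.1005))
go(.30,.10,.25,1.57)
E
```

```text
skin [231 322  36  19] n 372 z [0.017 0.027 0.29 ] circ [ 0.5722 -0.1058  0.0228] bbox [0.5724 0.0134] [0.0344 0.2218]
blue [96 19 28 26] n 461 z [0.009 0.019 0.021] circ [0.4069 0.2902 0.0181] bbox [0.4055 0.2912] [0.0316 0.0308]
blue [226 163  46  46] n 1150 z [0.028 0.029 0.03 ] circ [0.5736 0.1    0.0254] bbox [0.5737 0.1003] [0.0496 0.0504]
stand 0.009 561 [0.5742 0.1006 0.0114] [0.0627 0.0616 0.0048]
stand 0.026 1380 [0.5737 0.1003 0.0298] [0.0517 0.0504 0.0075]
stand 0.04 78 [0.5744 0.1011 0.0525] [0.0142 0.0146 0.0247]
stand 0.07 72 [0.5749 0.1007 0.0723] [0.0086 0.009  0.0043]
t [-0.0012 -0.2763 -0.0771] a [ 0.008 -0.    -0.003] from [0.5769 0.1002 0.1751] [ 3.133 -0.     1.567] w 0.0703 t 25.3 j [ 0.08  0.17  1.35 -0.    1.61  0.08]
```

Blue roll is home (top at 30 mm). I'll retract and check the whole shelf, including for any roll missed so far.

step_arm(steps=[{"jaw":0.75,"tx":0,"ty":-0.22,"tz":-0.07,"ax":0.008,"ay":0,"az":0},{"jaw":0.75,"tx":0,"ty":-0.22,"tz":-0.07,"ax":0.008,"ay":0,"az":0},{"jaw":0.75,"tx":0,"ty":-0.22,"tz":-0.07,"ax":0.008,"ay":0,"az":0},{"jaw":0.75,"tx":0,"ty":-0.22,"tz":-0.07,"ax":0.008,"ay":0,"az":0},{"jaw":0.75,"tx":0,"ty":-0.22,"tz":-0.07,"ax":0.008,"ay":0,"az":0},{"jaw":0.75,"tx":0,"ty":-0.22,"tz":-0.07,"ax":0.008,"ay":0,"az":0},{"jaw":0.75,"tx":0,"ty":-0.22,"tz":-0.07,"ax":0.008,"ay":0,"az":0}])

```text
time: 26.0
tool_pos: [0.3562, 0.101, 0.2424]
ee_rot: [3.141, -0.0, 1.567]
wrist_force: [-0.2, 0.2, 0.7]
width: 0.0705
```

```bash
python3 - <<'E'
from h import *
rings("top",show="pics/t3.png"); print("--scene"); rings("scene",show="pics/s3.png")
E
```

```text
skin [  3  83 101  54] n 1247 z [0.02  0.056 0.087] circ [0.7883 0.545  0.1313] bbox [0.7973 0.5452] [0.1194 0.2258]
skin [357 119  29  23] n 385 z [0.029 0.079 0.087] circ [ 0.7275 -0.2729  0.032 ] bbox [ 0.7325 -0.2787] [0.0449 0.0594]
skin [301 183  20  21] n 240 z [0.06  0.065 0.068] circ [ 0.5704 -0.116   0.026 ] bbox [ 0.5705 -0.1161] [0.0489 0.0488]
blue [218 185  19  19] n 190 z [0.026 0.029 0.032] circ [0.5733 0.0984 0.0245] bbox [0.5738 0.0972] [0.0479 0.0469]
--scene
skin [392   1  23  71] n 390 z [-0.075  0.053  0.177] circ [-6.1826  5.6887  8.4413] bbox [-0.168  -0.2687] [0.9786 0.8452]
skin [148 143  16  33] n 332 z [0.014 0.056 0.083] circ [ 0.7177 -0.2569  0.0769] bbox [ 0.7386 -0.2727] [0.0439 0.051 ]
skin [221 161  19  26] n 364 z [0.019 0.05  0.064] circ [ 0.5796 -0.1062  0.0514] bbox [ 0.5753 -0.1146] [0.0519 0.0528]
blue [139  97  68  23] n 407 z [0.013 0.026 0.032] circ [ 0.5573 -0.6194  0.1227] bbox [ 0.5562 -0.6151] [0.2135 0.1413]
blue [260 218  19  17] n 198 z [0.02  0.027 0.03 ] circ [0.5793 0.1043 0.0286] bbox [0.578  0.1022] [0.0505 0.0501]
blue [365 247  13  14] n 144 z [0.006 0.017 0.021] circ [0.4084 0.2936 0.0189] bbox [0.4094 0.2936] [0.0318 0.0297]
```

View pics/t3.png

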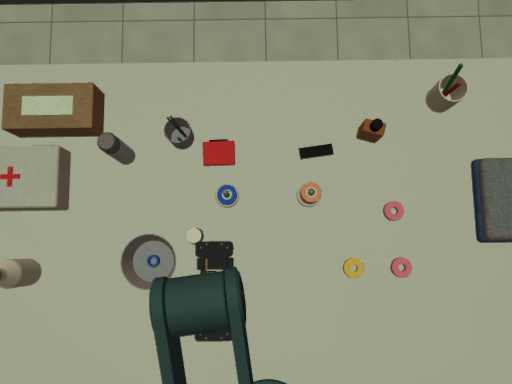

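View pics/s3.png

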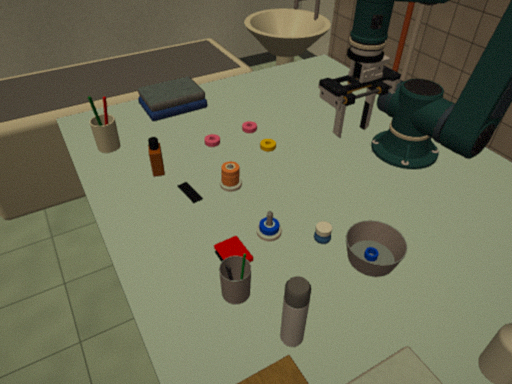

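Both views agree. Three tan rolls are on stand_b (309,193 in the top view), the blue roll is on stand_a (227,195) and the core is in the bowl (153,261). No fresh roll is left over, and the bystanders and look-alikes haven't moved. I'll hand in.

```bash
python3 -c "
from bench import *
print(close_job())"
```

```text
the job is handed in; nothing more can be done
None
```

The job is done and handed in at about 26 s of the 210 s allowed. I put the one empty core (blue) in the waste bowl first. I then stacked the three tan rolls on the bare spindle and put the single blue roll on the spindle where the blue core had stood.

- **Rolls home:** at the last close-up after each placing, every roll was within about 1 mm of its spindle. Roll tops read 30, 48 and 66 mm for tan and 30 mm for blue, as they should when fully home.
- **Core:** it lies in the bowl, within about 5 mm of the bowl's axis.
- **Everything else:** the final top and overview pictures show no roll left over. The bystanders and the pink and yellow look-alikes stand where they were. The gripper is open and clear of everything.
- **Disturbance:** the blue roll was knocked about 3 cm aside during the run. I measured it again and picked it up from its new place. I saw no grip slip.
- **Disagreements:** the top and wrist cameras differed by up to about 2 mm on the stands, as the calibration allows, so I placed by the wrist camera. My first move call was refused because its rows did not list every key, and nothing moved.

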